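Hang the scrubbing brush on its hook and shut the tray

TASK

Pinch the blue scrubbing brush near the slotted end of its handle and lift it level, clear of the pull-out tray; then ease your grip so that it swings down to hang straight below your fingers, and nip it firmly again. Hang it by the slot in its handle on the steel hook at the side of the white shelf unit and let go. Leave the tray pushed fully home, with everything else still upright on it.

Things in the scene. Friction and masses are not known exactly. Their poses are not given: they have to be found in the camera images.
- brush_grip (a point): Where to pinch the blue brush (198 long, 52 wide, 40 high, lying bristles down): the rounded swelling of its strap handle, 36 wide across y, 12 thick, 33 above the tray floor, 46 from the handle's end. x: head to handle end; z: away from the bristles. 0.14-0.23 kg, centred 95 from here in the head. Gripped over 40 N it stays level; eased under about 20 N it swings; under about 1 N it falls.
- brush_slot (a point): Centre of the hanging slot through the strap handle: 17 wide, 24 long (along x), open along z. It lies 26 from brush_grip towards the handle's end, at the same height; 8 of plastic closes the slot at the end, and the handle there is 30 wide, 12 thick. Same axes as brush_grip.
- brush_tip (a point): Far end of the brush's head, 152 from brush_grip along -x. The bristles reach 33 below this point (-z) and the head's back 7 above it. The head is 90 long. Same axes as brush_grip.
- hook_mid (a point): Middle of the steel hook's arm, on the shelf unit's left side, 246 above the table. The arm is a 6 thick rod standing out along the unit's +y, rising 14 degrees; it leaves its clip on the top side rail 39 from here and ends 32 beyond here. Axes as unit. A hung brush has its slot centre about 9 below the arm.
- hook_tip (a point): Outer end of the hook's arm, a black ball 9 in diameter, 254 above the table. From hook_mid it lies 32 along the unit's +y and 8 up. Nothing stands above the hook; the side rail's top is at 260.
- tray (a joint): How far the white pull-out tray stands out of the shelf unit, in m: 0 fully home, 0.17 stop. It slides along the unit's x, runs with about 1.5 N of friction and stays where it is left. Things on it ride along by friction.
- tray_front (a point): Centre of the tray's front face, which looks along the unit's -x and can be pushed. The face is 390 wide, from 102 to 132 above the table; the tray floor is at 110, the other rims at 130. Axes as unit.
- unit: White plastic shelf unit fixed on the table, 280 deep (x), 440 wide (y), 260 high, open above the tray; origin under its centre. x points away from the robot at yaw 0, y to its left. Posts 22 square at its corners, top rails at both sides and the back, none in front.
- bottle: Green bottle with twist cap, 60 in diameter, 185 high, standing on the back half of the tray; origin at the centre of its base, z up.
- jar: Small glass jar with steel lid, 58 in diameter, 72 high, standing on the back half of the tray; origin at the centre of its base, z up.
- clip: Aluminium hanger clip with wire hook, 87 long (x), 34 wide, 20 high, lying flat on the back half of the tray; origin 2 under its middle, z up.
- basket: Grey basket of pegs, 85 (x) by 125 (y), 55 high, pegs to about 70, on the back half of the tray at the hook's side; origin at the centre of its base, z up.
Mind the look-alikes: they are no part of the job. What is shaped like the part that bears brush_grip but purple is not meant. There is more than one size of the bottle; the job needs the smaller.

How it is judged:
By the outcome, as a careful person would: the job done as asked, in the order asked, and still so for the second after the job is handed in, with the robot touching nothing.
It also fails if it takes over 72 s, if anything falls off the work surface, if the arm or the gripper's body presses on something with over 40 N, if the wrist force passes 120 N, or if a joint passes its speed limit or range.

ROBOT

A 7-joint arm with a two-finger parallel gripper is mounted at the origin on the work surface. World frame = base frame: x ahead of the robot, y to its left, z up, the work surface at z = 0. Lengths are in mm, angles in rad, forces in N, time in s.
With the tool pointing down it reaches from about 350 to 775 mm from the base axis. Payload 3.1 kg.
Tool frame: the origin (TCP) lies between the finger pads; the fingertips stand 8 mm ahead of it and the grasp point (between the pads) lies 11 mm behind it; z points along the fingers, y is the direction in which the jaws open and shut (so a half turn about z gives the same grasp; the last joint's range is limited). The gripper opens to 85 mm and grips with 20 to 120 N. Pads are 22 mm wide; open, the fingers measure 114 mm over their backs; the gripper's body (76 mm by 85 mm) begins 54 mm behind the grasp point. The pads swing forward as they close: fully open they stand 13 mm farther back than shut.
Start: joints at [1.275, 0.311, 0.014, 1.512, -0.004, 1.319, -0.027], TCP at [138.129, -532.389, 239.304] pointing down, gripper open.
Joint ranges: [-2.7, 2.7], [-0.3, 1.91], [-1.27, 1.3], [0.12, 2.57], [-1.44, 4.58], [0.2, 2.03], [-3.05, 3.05]. Speed limits (rad/s): [2.79, 2.79, 3.14, 3.14, 3.14, 3.14, 3.14].

INTERFACE

Orientations are given as [roll, pitch, yaw] about the fixed x, y, z axes, in that order (R = Rz(yaw) Ry(pitch) Rx(roll)).
In Python, from plant import status, vision, sign_off gives the robot as it stands. The module is installed in compiled form; this text tells all that it offers.
- The arm moves only by the tool send_rows, never from a script. Its argument "targets" is a list of rows, each a list of 2 entries, a list of its own where there are three numbers: the shift along the tool's x, y, z in mm, then the turn about the tool's z in rad. In form: [[[x, y, z], twist], ...]. A call has exactly 5 rows; each row shifts and turns the pose as measured when the row begins, along the tool's axes as they then stand; what a row does not reach is not made up. A row lasts 1/12 s, in which the tool goes at most 41.7 mm and 7.16 degrees, less where a joint would pass 70% of its speed; a pose out of reach is approached as far as the arm can. A call with a gripper value outside its range is refused whole. "grip" is the opening, from 0 (shut) to 1 (fully open), set as the call begins (left out, the last holds). The fingers move at their own pace and stop on an object; "force" is the grip in N (left out, the last holds). Time passes only in rows, so rows that do not move let the fingers close, or fill a call up. It gives the time, the measured TCP pose, the force and the opening at its end, in the units of the state.
- status.observe(): the state, without advancing time (a new reading comes with each control period).
- vision.read_camera(name): name is "side" or "top"; returns (picture, depth): 384x512x3 uint8, red, green, blue; 384x512 float32, mm along the optical axis (not along the pixel's ray), 0 where there is no reading.
- vision.calibration(name): a dict with "camera_matrix" (3x3 intrinsics, pixels), "position" and "rotation" of the camera in the world. Camera axes: x right, y up, looking along -z (the intrinsics and any distortion apply to the point x, -y, -z); pixel columns grow to the right and rows downward; lengths in mm; the calibration is good to about 2 mm. A picture is of the moment at which its call begins. calibration takes no time and is no camera call.
- sign_off(): hands the job in, once; it reports no verdict.
The state is a dict: "clock": time; "joint_positions": joint angles; "joint_vel": joint speeds; "effort": joint torques, N m; "position": TCP position; "ee_rot": TCP orientation; "force": force on the tool from outside, world axes, zero at the start; "moment": the same for the moment, N m; "grip_width": finger opening in mm.
Only numpy, scipy, OpenCV 4.12 (cv2) and the standard library are available. Lean on these libraries where they do the work, as an engineer would, in place of code of your own. Each camera call takes 0.05 s, during which the arm holds its last target.

## Working session

There is one attempt and no reset: what is moved stays moved. The work goes in short steps, Python scripts to look and compute and a tool call to move; the robot and the scene stay as the last step left them, time stands still between calls to the robot, and variables do not carry over. Pictures are saved under pics/ and viewed, and the job is handed in when it is done.

Besides the shell and the picture viewer there is one more tool, called after "Request:" as a command line: name --argument value ..., lists and objects as JSON in quotes. send_rows: Moves the arm, as the interface text tells. Its arguments: {"type":"object","properties":{"targets":{"type":"array","items":{"type":"array"}},"grip":{"type":"number"},"force":{"type":"number"}},"required":["targets"]}

```bash
mkdir -p pics; ls; python3 - <<'E'
from plant import status, vision
import cv2, numpy as np
print(status.observe())
for n in ("side","top"):
    p,d=vision.read_camera(n)
    cv2.imwrite(f"pics/{n}0.png",p[:,:,::-1]); np.save(f"pics/{n}0_d.npy",d)
    c=vision.calibration(n); print(n,c)
E
```

```text
pics
{'clock': 0.0, 'joint_positions': array([ 1.2752925 ,  0.31172858,  0.01398859,  1.51306771, -0.00439991,
        1.31918354, -0.02722266]), 'joint_vel': array([-0.00074912, -0.00051782,  0.00105523, -0.00088456,  0.00118192,
       -0.0009694 , -0.00177338]), 'effort': array([-6.35082943e-04, -3.79913771e+01,  1.45857506e-01, -2.30590439e+01,
        1.23030998e-02,  1.37533454e-02,  9.50908152e-07]), 'position': array([ 137.93371251, -531.68916722,  238.21513626]), 'ee_rot': array([-3.13923815e+00,  9.55867437e-05,  2.53861281e-01]), 'force': array([-0.35540449, -0.87844017,  0.58930249]), 'moment': array([ 0.01527794,  0.05540473, -0.06821953]), 'grip_width': 85.56595653876381}
side {'camera_matrix': array([[449.1718476 ,   0.        , 253.97746595],
       [  0.        , 449.1718476 , 190.64678904],
       [  0.        ,   0.        ,   1.        ]]), 'position': array([ 230.58814888,  516.54703215, 1056.3056836 ]), 'rotation': array([ 0.69336576, -0.01591948, -2.60526935])}
top {'camera_matrix': array([[385.09203046,   0.        , 259.43841158],
       [  0.        , 385.09203046, 195.76621763],
       [  0.        ,   0.        ,   1.        ]]), 'position': array([ 384.17619502, -144.32320993, 1196.21595925]), 'rotation': array([ 0.20853333, -0.00604761, -1.52306143])}
```

View pics/side0.png

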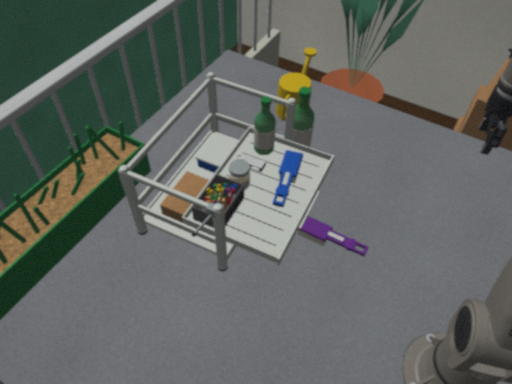

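View pics/top0.png

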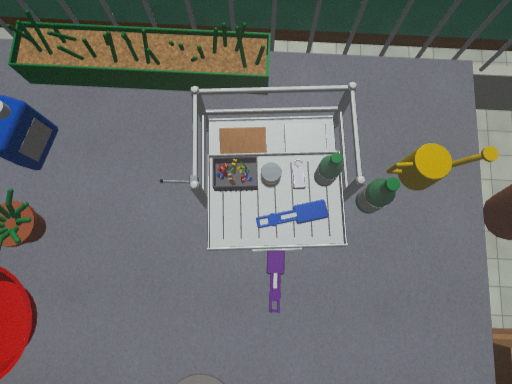

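```bash
cat > h.py <<'E'
import numpy as np, cv2
from scipy.spatial.transform import Rotation as Ro
from plant import status, vision
def cam(n):
    c=vision.calibration(n)
    return c["camera_matrix"],np.array(c["position"]),Ro.from_euler("xyz",c["rotation"]).as_matrix()
def ray(n,u,v):
    K,p,R=cam(n)
    d=np.array([(u-K[0,2])/K[0,0],-(v-K[1,2])/K[1,1],-1.])
    return p,R@d
def onz(n,u,v,z):
    p,d=ray(n,u,v); return p+d*(z-p[2])/d[2]
def proj(n,P):
    K,p,R=cam(n); q=R.T@(np.asarray(P,float)-p)
    return K[0,2]+K[0,0]*q[0]/-q[2], K[1,2]+K[1,1]*-q[1]/-q[2]
def cloud(n,d):
    K,p,R=cam(n); v,u=np.mgrid[0:d.shape[0],0:d.shape[1]]
    q=np.stack([(u-K[0,2])/K[0,0]*d,-(v-K[1,2])/K[1,1]*d,-d],-1)
    return q@R.T+p
def tri(a,b):
    (p1,d1),(p2,d2)=ray(*a),ray(*b)
    A=np.stack([d1,-d2],1); t=np.linalg.lstsq(A,p2-p1,rcond=None)[0]
    x,y=p1+d1*t[0],p2+d2*t[1]; return (x+y)/2,np.linalg.norm(x-y)
def snap(tag,crop=None,f=1):
    out={}
    for n in ("side","top"):
        p,d=vision.read_camera(n); out[n]=(p,d)
        cv2.imwrite(f"pics/{n}{tag}.png",p[:,:,::-1]); np.save(f"pics/{n}{tag}_d.npy",d)
    return out
def crop(f,u0,v0,u1,v1,k,o):
    im=cv2.imread(f)[v0:v1,u0:u1]; cv2.imwrite(o,cv2.resize(im,None,fx=k,fy=k,interpolation=cv2.INTER_CUBIC))
E
python3 - <<'E'
from h import *
crop("pics/top0.png",150,75,390,255,3,"pics/t0c.png")
crop("pics/side0.png",110,65,350,275,2.8,"pics/s0c.png")
for n in("top","side"):
    im=cv2.imread(f"pics/{n}0.png"); d=np.load(f"pics/{n}0_d.npy"); C=cloud(n,d)
    hsv=cv2.cvtColor(im,cv2.COLOR_BGR2HSV)
    m=cv2.inRange(hsv,(105,150,80),(125,255,255))
    k,l,s,c=cv2.connectedComponentsWithStats(m)
    for i in range(1,k):
        if s[i,4]>80:
            mm=(l==i)&(d>0); print(n,s[i],c[i],np.median(C[mm],0), np.percentile(C[mm][:,2],[5,50,95]))
            pts=np.argwhere(l==i)[:,::-1].astype(np.float32); r=cv2.minAreaRect(pts); print(cv2.boxPoints(r))
E
```

```text
top [  0  95  54  56 793] [ 11.22698613 119.72383354] [776.79119593 555.50747536 198.25294301] [186.81910985 198.25294301 202.24909829]
[[  0. 150.]
 [  0.  95.]
 [ 53.  95.]
 [ 53. 150.]]
top [266 201  62  24 643] [302.71073095 212.7029549 ] [ 563.35202281 -270.58807488  149.81665871] [146.616541   149.81665871 153.09870192]
[[265.1154  211.57695]
 [324.34616 199.73079]
 [327.53848 215.69234]
 [268.3077  227.5385 ]]
side [276 151  26  48 499] [288.41282565 170.10220441] [ 560.12983634 -261.03166398  149.0064035 ] [145.9368744  149.0064035  152.23157171]
[[271.69998 193.9    ]
 [286.49997 149.5    ]
 [302.09995 154.70001]
 [287.29996 199.1    ]]
```

```bash
nproc
```

```text
4
```

View pics/t0c.png

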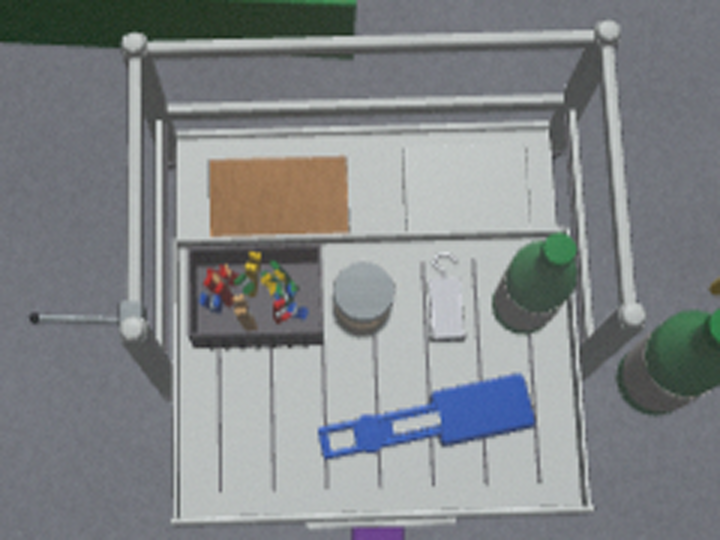

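View pics/s0c.png

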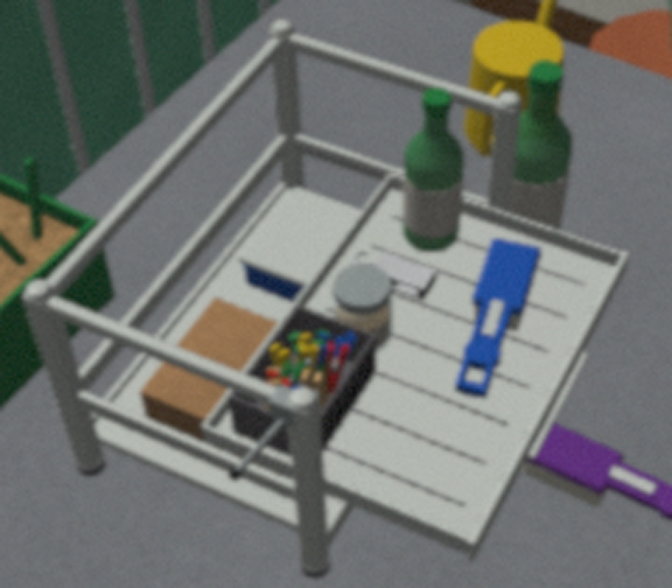

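```bash
python3 - <<'E'
from h import *
t=lambda x,y:(150+(x+.5)/3-.5,75+(y+.5)/3-.5)
s=lambda x,y:(110+(x+.5)/2.8-.5,65+(y+.5)/2.8-.5)
T=dict(bl=(134,44),br=(608,32),fr=(630,314),fl=(134,328))
S=dict(bl=(281,30),br=(509,102),fl=None)
P={k:onz("top",*t(*v),262) for k,v in T.items()}
for k in P: print(k,P[k])
for a,b in(("bl","br"),("fl","fr"),("fl","bl"),("fr","br")):
    e=P[b]-P[a]; print(a,b,np.linalg.norm(e),np.arctan2(e[1],e[0]))
print("side bl", onz("side",*s(281,28),262), onz("side",*s(509,102),262), onz("side",*s(38,292),262), onz("side",*s(300,400),262))
print("center",np.mean(list(P.values()),0))
print("tip top",onz("top",*t(34,318),254),"side",onz("side",*s(236,473),254))
print(tri(("top",*t(34,318)),("side",*s(236,473))))
print("clip top",onz("top",*t(120,312),240))
# brush handle corners
for nm,q in dict(e1=(319,428),e2=(325,457),slot=(342,440),swell=(374,433),hr=(533,423),hr2=(526,375),hl=(433,393),hl2=(443,443)).items(): print(nm,onz("top",*t(*q),149))
for nm,q in dict(e=(473,388),slot=(475,376),swell=(484,353)).items(): print("side",nm,onz("side",*s(*q),149))
# tray corners
print("tray fl",onz("top",*t(173,521),132),"fr",onz("top",*t(592,508),132))
E
```

```text
bl [859.40330136  44.20197199 262.        ]
br [ 892.07153418 -371.626452    262.        ]
fr [ 636.2728521  -389.43832298  262.        ]
fl [603.91158152  23.02790908 262.        ]
bl br 417.10968777318016 -1.4923955495686638
fl fr 413.7337844826617 -1.4924987338673747
fl bl 256.3676263564405 0.0826867677063752
fr br 256.41807366554923 0.06952016460095856
side bl [ 891.48828019 -368.84441494  262.        ] [ 633.03798981 -387.86589471  262.        ] [856.80029821  47.51254892 262.        ] [602.61854653  27.85100148 262.        ]
center [ 747.91481729 -173.45872348  262.        ]
tip top [610.27900939 108.91543497 254.        ] side [608.93566207 107.17475756 254.        ]
(array([609.02595325, 108.15486347, 255.71550168]), np.float64(1.7053396334875135))
clip top [622.50178031  40.04598268 240.        ]
e1 [ 544.88140858 -133.53048168  149.        ]
e2 [ 518.49528569 -140.3117857   149.        ]
slot [ 534.84049042 -155.0707391   149.        ]
swell [ 542.71334514 -184.02809166  149.        ]
hr [ 559.0611875  -329.41062106  149.        ]
hr2 [ 603.69290724 -322.42841126  149.        ]
hl [ 582.55447349 -236.90009635  149.        ]
hl2 [ 536.56417527 -247.3859564   149.        ]
side e [ 527.98715036 -135.89968953  149.        ]
side slot [ 533.19094938 -149.24705566  149.        ]
side swell [ 539.25283944 -177.96226993  149.        ]
tray fl [455.19581546  -4.27107747 132.        ] fr [ 485.54875924 -387.49002629  132.        ]
```

```bash
python3 - <<'E'
from h import *
for n in("top","side"):
    im=cv2.imread(f"pics/{n}0.png")
    hsv=cv2.cvtColor(im,cv2.COLOR_BGR2HSV)
    m=cv2.inRange(hsv,(105,120,60),(125,255,255))
    m[:, :250]=0
    if n=="top": m[:150]=0
    k,l,s,c=cv2.connectedComponentsWithStats(m); i=1+np.argmax(s[1:,4]); m=(l==i)
    vu=np.argwhere(m); W=np.array([onz(n,u,v,149)[:2] for v,u in vu])
    cnt,_=cv2.findContours(m.astype(np.uint8),cv2.RETR_EXTERNAL,cv2.CHAIN_APPROX_NONE)
    B=np.array([onz(n,*p[0],149)[:2] for p in cnt[0]],np.float32)
    r=cv2.minAreaRect(B); print(n,r)
    a=np.array([-.2543,.967]); 
    box=cv2.boxPoints(r); print(box)
    # axis fit: midline of the outer contour
    e=max([box[1]-box[0],box[2]-box[1]],key=np.linalg.norm); e=e/np.linalg.norm(e); e=e if e[1]>0 else -e
    nrm=np.array([-e[1],e[0]])
    x=W@e; y=W@nrm; print("axis",e,np.arctan2(e[1],e[0]),"x range",x.min(),x.max(),"len",np.ptp(x))
    for q in np.arange(x.max()-80,x.max()+1,6):
        j=(x>=q-3)&(x<q+3)
        if j.any(): print(round(x.max()-q),round(y[j].min(),1),round(y[j].max(),1),j.sum(), ((e*q+nrm*(y[j].min()+y[j].max())/2)).round(1))
E
```

```text
top ((556.13134765625, -230.61288452148438), (49.00152587890625, 195.797607421875), 15.070775032043457)
[[ 507.01843 -142.45177]
 [ 557.9281  -331.51498]
 [ 605.24426 -318.774  ]
 [ 554.3346  -129.71078]]
axis [-0.26001173  0.9656055 ] 1.8338307 x range -465.18059407905014 -269.3829618488062 len 195.79763223024395
80 -490.1 -463.4 11 [ 551.2 -213.4]
74 -488.6 -464.6 10 [ 549.5 -207.7]
68 -489.7 -463.0 15 [ 547.7 -201.9]
62 -490.3 -464.8 21 [ 547.3 -195.8]
56 -491.5 -463.3 23 [ 545.6 -190.1]
50 -490.5 -462.3 23 [ 543.1 -184.5]
44 -491.7 -460.2 26 [ 541.1 -178.8]
38 -492.3 -461.4 24 [ 540.4 -172.8]
32 -488.6 -463.1 14 [ 537.9 -167.3]
26 -490.4 -463.7 9 [ 537.4 -161.2]
20 -488.8 -463.4 6 [ 535.  -155.6]
14 -490.0 -464.0 8 [ 534.2 -149.6]
8 -491.2 -463.0 13 [ 532.8 -143.8]
2 -489.6 -463.6 19 [ 530.8 -138.1]
side ((555.2221069335938, -225.4698486328125), (47.51375198364258, 197.44517517089844), 14.093751907348633)
[[ 508.1405  -135.50397]
 [ 556.2202  -327.0058 ]
 [ 602.3037  -315.43573]
 [ 554.224   -123.9339 ]]
axis [-0.24350911  0.9698985 ] 1.8167787 x range -452.607122259551 -255.1619569205463 len 197.4451653390047
80 -494.6 -469.8 6 [ 549.3 -207.7]
74 -493.7 -469.0 8 [ 547. -202.]
68 -494.5 -469.0 18 [ 545.9 -196.1]
62 -492.7 -470.7 16 [ 544.5 -190.3]
56 -496.0 -469.1 19 [ 543.8 -184.3]
50 -495.1 -467.4 19 [ 541.1 -178.8]
44 -496.8 -466.6 21 [ 540.  -172.9]
38 -495.0 -467.5 21 [ 538.1 -167.1]
32 -493.3 -468.3 14 [ 536.3 -161.4]
26 -494.9 -470.0 5 [ 536.4 -155.2]
20 -493.2 -468.4 5 [ 533.3 -149.8]
14 -493.9 -469.2 7 [ 532.6 -143.8]
8 -492.2 -468.4 17 [ 529.9 -138.3]
2 -490.5 -469.3 14 [ 528.1 -132.6]
```

```bash
cat > plan.py <<'E'
from h import *
import sys
def plan(x,y,z,yaw,step=38,tstep=.11):
    o=status.observe(); p=np.array(o["position"]); R=Ro.from_euler("xyz",o["ee_rot"]).as_matrix()
    y0=o["ee_rot"][2]; dy=(yaw-y0+np.pi)%(2*np.pi)-np.pi
    d=np.array([x,y,z])-p
    N=max(1,int(np.ceil(max(np.linalg.norm(d)/step,abs(dy)/tstep))))
    print("t",round(o["clock"],2),"p",p.round(1),"rpy",np.round(o["ee_rot"],3),"w",round(o["grip_width"],1),"F",np.round(o["force"],1),"M",np.round(o["moment"],2),"N",N)
    rows=[]
    for i in range(N):
        Ri=Ro.from_euler("z",dy*i/N).as_matrix()@R
        rows.append([[round(float(v)) for v in Ri.T@(d/N)],round(-dy/N,2)])
    for i in range(0,N,5): print(rows[i:i+5])
if __name__=="__main__": plan(*map(float,sys.argv[1:5]),*(float(a) for a in sys.argv[5:6]))
E
python3 plan.py 541 -178 230 1.825
```

```text
t 0.1 p [ 138.  -531.8  238.3] rpy [-3.139  0.     0.254] w 85.4 F [ 0.4 -0.4 -0.9] M [-0.02  0.03  0.06] N 15
[[[32, -16, 1], np.float64(-0.1)], [[33, -13, 1], np.float64(-0.1)], [[35, -9, 1], np.float64(-0.1)], [[35, -5, 1], np.float64(-0.1)], [[36, -2, 1], np.float64(-0.1)]]
[[[36, 2, 1], np.float64(-0.1)], [[35, 6, 1], np.float64(-0.1)], [[34, 9, 1], np.float64(-0.1)], [[33, 13, 1], np.float64(-0.1)], [[32, 16, 1], np.float64(-0.1)]]
[[[30, 20, 1], np.float64(-0.1)], [[28, 23, 1], np.float64(-0.1)], [[25, 25, 0], np.float64(-0.1)], [[22, 28, 0], np.float64(-0.1)], [[19, 30, 0], np.float64(-0.1)]]
```

Request:
send_rows --targets '[[[32,-16,1],-0.1],[[33,-13,1],-0.1],[[35,-9,1],-0.1],[[35,-5,1],-0.1],[[36,-2,1],-0.1]]' --grip 0.65 --force 60

```text
clock: 0.52
position: [265.3, -417.5, 229.0]
ee_rot: [-3.133, 0.007, 0.751]
force: [0.5, -0.6, 0.3]
grip_width: 55.5
```

Request:
send_rows --targets '[[[36,2,1],-0.1],[[35,6,1],-0.1],[[34,9,1],-0.1],[[33,13,1],-0.1],[[32,16,1],-0.1]]'

```text
clock: 0.93
position: [405.5, -295.8, 220.6]
ee_rot: [-3.127, 0.001, 1.275]
force: [0.2, -1.1, -0.8]
grip_width: 55.4
```

```bash
python3 plan.py 541 -178 230 1.825
```

```text
t 0.93 p [ 405.5 -295.8  220.6] rpy [-3.127e+00  1.000e-03  1.275e+00] w 55.4 F [ 0.2 -1.1 -0.8] M [ 0.02 -0.03  0.01] N 6
[[[25, 16, -2], np.float64(-0.09)], [[24, 18, -2], np.float64(-0.09)], [[22, 20, -2], np.float64(-0.09)], [[20, 22, -2], np.float64(-0.09)], [[18, 24, -2], np.float64(-0.09)]]
[[[16, 25, -2], np.float64(-0.09)]]
```

Request:
send_rows --targets '[[[29,19,-2],-0.11],[[28,22,-2],-0.11],[[26,24,-2],-0.11],[[23,26,-2],-0.11],[[19,28,-2],-0.11]]'

```text
clock: 1.35
position: [537.1, -170.7, 226.3]
ee_rot: [-3.124, -0.01, 1.852]
force: [0.9, -0.2, 1.0]
grip_width: 55.4
```

```bash
python3 plan.py 541 -178 225 1.825; python3 - <<'E'
from h import *
snap(1)
crop("pics/top1.png",150,75,390,255,3,"pics/t1c.png")
crop("pics/side1.png",170,65,410,275,2.8,"pics/s1c.png")
E
```

```text
t 1.35 p [ 537.1 -170.7  226.3] rpy [-3.124 -0.01   1.852] w 55.4 F [ 0.9 -0.2  1. ] M [-0.03 -0.05 -0.  ] N 1
[[[-8, 2, 1], np.float64(0.03)]]
```

View pics/t1c.png

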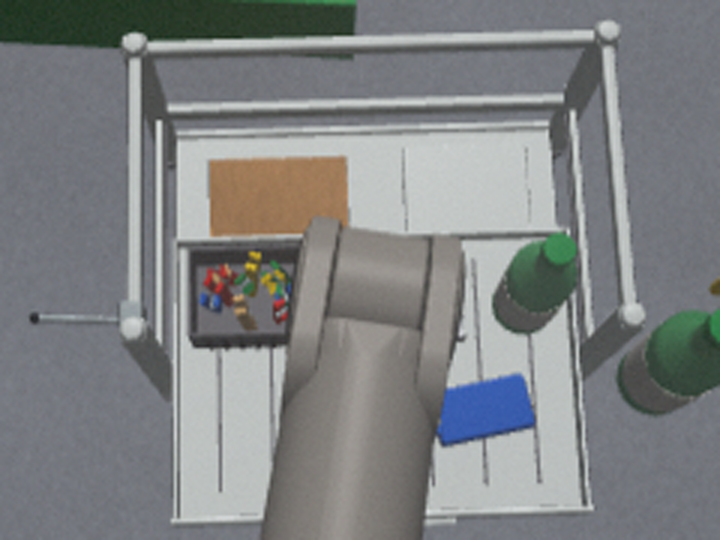

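View pics/s1c.png

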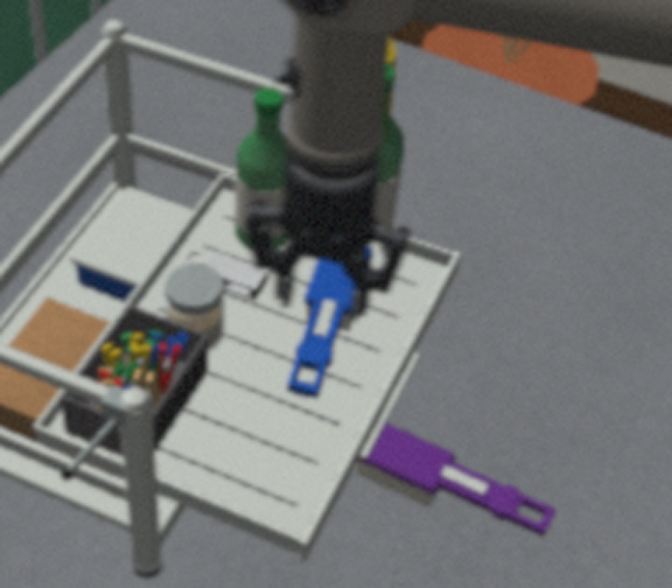

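```bash
python3 - <<'E'
from h import *
o=status.observe();p=o["position"];print(p)
for z in (p[2]-8,p[2]-3,p[2],p[2]+11):
    u,v=proj("side",[p[0],p[1],z]); print(((u+.5-170)*2.8,(v+.5-65)*2.8))
R=Ro.from_euler("xyz",o["ee_rot"]).as_matrix()
for s in(-28,28):
    q=p+R@[0,s,5]; u,v=proj("side",q); print(s,((u+.5-170)*2.8,(v+.5-65)*2.8))
E
python3 -c "
from h import *
crop('pics/side1.png',245,125,335,205,8,'pics/s1d.png')"
```

```text
[ 540.25933657 -164.00910808  226.40790025]
(np.float64(313.1067480393846), np.float64(313.54433868885235))
(np.float64(313.46009108334437), np.float64(309.8085314753043))
(np.float64(313.6732674752962), np.float64(307.5546710514864))
(np.float64(314.4625246239808), np.float64(299.21005354788997))
-28 (np.float64(344.31792667469483), np.float64(317.25210549653326))
28 (np.float64(282.64886429266835), np.float64(305.5550207327785))
```

View pics/s1d.png

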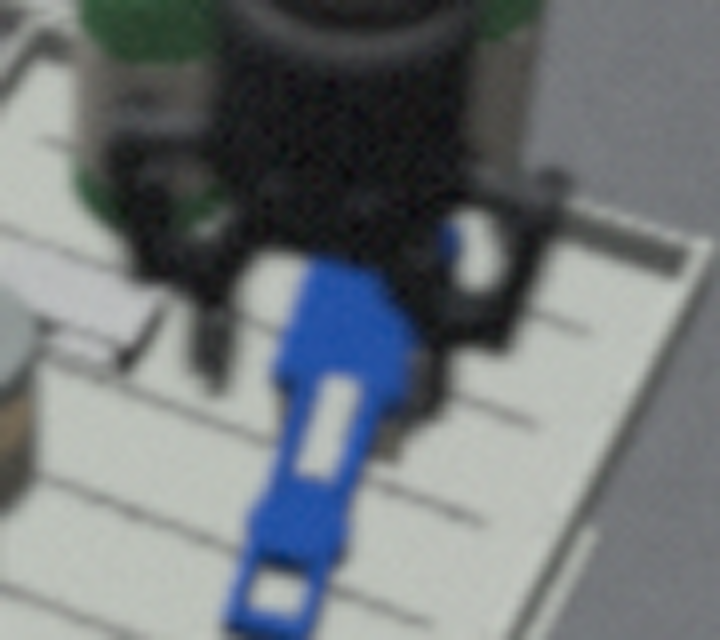

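```bash
python3 plan.py 541 -178 170 1.825
```

```text
t 1.45 p [ 540.3 -164.   226.4] rpy [-3.13  -0.016  1.859] w 55.4 F [-1.2  0.6 -0.4] M [ 0.    0.01 -0.1 ] N 2
[[[-7, -1, 28], np.float64(0.02)], [[-7, -1, 28], np.float64(0.02)]]
```

Request:
send_rows --targets '[[[-5,0,18],0.01],[[-5,0,18],0.01],[[-4,0,16],0.01],[[0,0,4],0.0],[[0,0,0],0]]'

```text
clock: 1.87
position: [543.9, -174.5, 166.9]
ee_rot: [-3.128, -0.017, 1.832]
force: [0.6, -0.7, 1.1]
grip_width: 55.6
```

```bash
python3 - <<'E'
from h import *
o=status.observe();print(o["position"],o["ee_rot"])
p,d=vision.read_camera("side"); cv2.imwrite("pics/side2.png",p[:,:,::-1])
o=status.observe();p=o["position"];print(p)
crop('pics/side2.png',245,125,335,205,8,'pics/s2d.png')
R=Ro.from_euler("xyz",o["ee_rot"]).as_matrix()
for s in(-28,0,28):
    q=p+R@[0,s,5]; u,v=proj("side",q); print(s,((u+.5-245)*8,(v+.5-125)*8))
E
python3 plan.py 541 -178 170 1.825
```

```text
[ 543.93564135 -174.45005247  166.86661267] [-3.12829267 -0.01705732  1.83232565]
[ 543.77819073 -174.74510875  167.06052763]
-28 (np.float64(374.05709227371835), np.float64(523.5344849003179))
0 (np.float64(290.11335846510883), np.float64(505.5198875163503))
28 (np.float64(206.85811719152025), np.float64(487.6530428621877))
t 1.92 p [ 543.8 -174.7  167.1] rpy [-3.128 -0.017  1.832] w 55.9 F [-0.5 -0.1 -0.5] M [0.02 0.03 0.02] N 1
[[[-2, -4, -3], np.float64(0.01)]]
```

View pics/s2d.png

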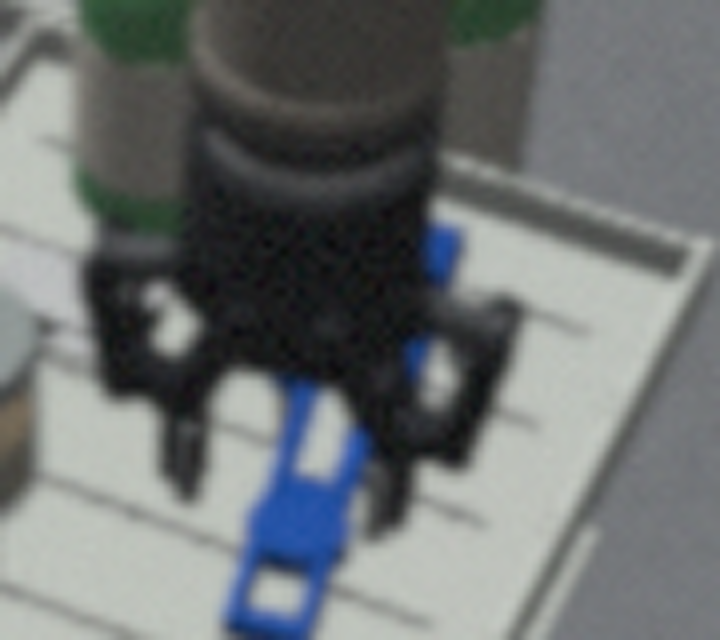

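```bash
python3 - <<'E'
from h import *
c=lambda x,y:(245+(x+.5)/8-.5,125+(y+.5)/8-.5)
print(onz("side",*c(299,520),149), "slot",onz("side",*c(279,590),149),"end", onz("side",*c(263,630),149))
im=cv2.imread("pics/side2.png");hsv=cv2.cvtColor(im,cv2.COLOR_BGR2HSV)
m=cv2.inRange(hsv,(105,120,60),(125,255,255)); 
W=np.array([onz("side",u,v,149)[:2] for v,u in np.argwhere(m) if 270<u<300 and 180<v<210])
e=np.array([np.cos(1.825),np.sin(1.825)]);nn=np.array([-e[1],e[0]]);x=W@e;y=W@nn
for q in np.arange(x.max()-64,x.max()+1,4):
    j=abs(x-q)<2.5; print(round(x.max()-q),y[j].min().round(1),y[j].max().round(1),(e*q+nn*(y[j].min()+y[j].max())/2).round(1))
E
```

```text
[ 542.53694204 -180.72116506  149.        ] slot [ 533.97304729 -151.30543154  149.        ] end [ 530.45620432 -134.15079191  149.        ]
64 -490.9 -466.4 [ 544.5 -192.3]
60 -491.8 -467.3 [ 544.4 -188.2]
56 -493.4 -466.5 [ 543.8 -184.2]
52 -493.4 -465.7 [ 542.4 -180.5]
48 -494.3 -464.9 [ 541.4 -176.6]
44 -494.3 -464.1 [ 540.  -172.8]
40 -492.6 -465.8 [ 539. -169.]
36 -491.7 -465.1 [ 537.2 -165.3]
32 -490.9 -466.0 [ 536.3 -161.4]
28 -492.6 -466.0 [ 536.1 -157.3]
24 -491.7 -466.9 [ 535.1 -153.4]
20 -490.0 -466.1 [ 532.9 -149.9]
16 -491.7 -467.8 [ 533.5 -145.6]
12 -490.9 -467.0 [ 531.7 -141.9]
8 -490.0 -466.2 [ 529.9 -138.3]
4 -489.2 -467.1 [ 529.  -134.4]
0 -482.7 -467.1 [ 524.8 -131.3]
```

```bash
python3 plan.py 542 -177.5 132 1.828
```

```text
t 1.92 p [ 543.8 -174.7  167.1] rpy [-3.128 -0.017  1.832] w 55.9 F [-0.5 -0.1 -0.5] M [0.02 0.03 0.02] N 1
[[[-3, -2, 35], np.float64(0.0)]]
```

Request:
send_rows --targets '[[[-1,-1,11],0],[[-1,-1,11],0],[[-1,0,9],0],[[0,0,3],0],[[0,0,0],0]]'

```text
clock: 2.33
position: [542.7, -178.8, 132.4]
ee_rot: [-3.131, -0.014, 1.831]
force: [-0.3, -0.3, 0.4]
grip_width: 55.3
```

```bash
python3 plan.py 542 -177.5 132 1.828;python3 - <<'E'
from h import *
p,d=vision.read_camera("side"); cv2.imwrite("pics/side3.png",p[:,:,::-1])
crop('pics/side3.png',245,125,335,205,8,'pics/s3d.png')
E
```

```text
t 2.33 p [ 542.7 -178.8  132.4] rpy [-3.131 -0.014  1.831] w 55.3 F [-0.3 -0.3  0.4] M [-0.    0.07 -0.04] N 1
[[[1, 0, 0], np.float64(0.0)]]
```

View pics/s3d.png

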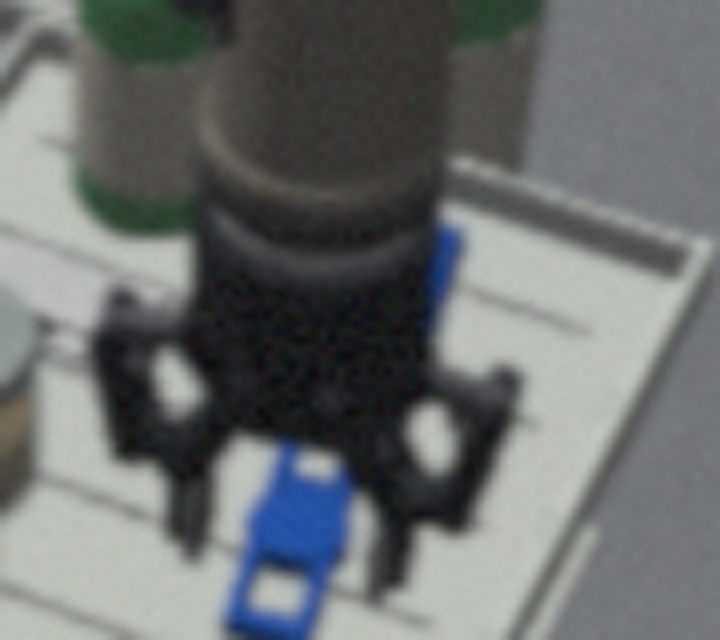

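Request:
send_rows --targets '[[[0,0,0],0],[[0,0,0],0],[[0,0,0],0],[[0,0,0],0],[[0,0,0],0]]' --grip 0 --force 70

```text
clock: 2.8
position: [543.1, -178.9, 133.7]
ee_rot: [-3.132, -0.013, 1.83]
force: [0.4, -0.5, -1.4]
grip_width: 33.6
```

```bash
python3 plan.py 542 -177.5 330 1.828;python3 - <<'E'
from h import *
p,d=vision.read_camera("side"); cv2.imwrite("pics/side4.png",p[:,:,::-1])
crop('pics/side4.png',245,125,335,205,8,'pics/s4d.png')
E
```

```text
t 2.8 p [ 543.1 -178.9  133.7] rpy [-3.132 -0.013  1.83 ] w 33.6 F [ 0.4 -0.5 -1.4] M [ 0.05  0.06 -0.03] N 6
[[[1, 0, -33], np.float64(0.0)], [[1, 0, -33], np.float64(0.0)], [[1, 0, -33], np.float64(0.0)], [[1, 0, -33], np.float64(0.0)], [[1, 0, -33], np.float64(0.0)]]
[[[1, 0, -33], np.float64(0.0)]]
```

View pics/s4d.png

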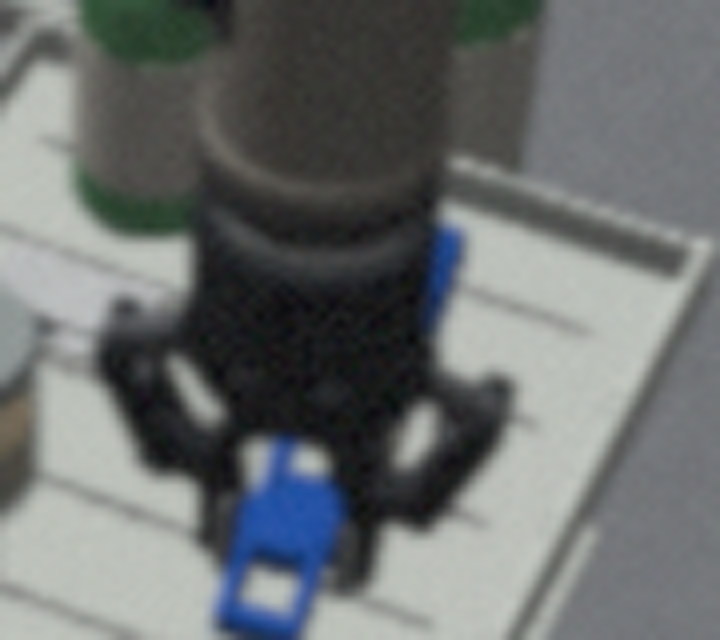

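Request:
send_rows --targets '[[[0,0,-5],0],[[0,0,-10],0],[[0,0,-15],0],[[0,0,-20],0],[[0,0,-20],0]]'

```text
clock: 3.27
position: [539.7, -177.7, 201.8]
ee_rot: [-3.121, -0.023, 1.831]
force: [0.3, -0.0, -1.9]
grip_width: 33.1
```

Request:
send_rows --targets '[[[0,0,-20],0],[[0,0,-20],0],[[0,0,-20],0],[[0,0,-15],0],[[0,0,-10],0]]'

```text
clock: 3.68
position: [542.2, -177.1, 296.4]
ee_rot: [-3.126, -0.024, 1.834]
force: [0.2, -0.6, -1.9]
grip_width: 33.6
```

```bash
python3 plan.py 542 -177.5 330 1.828;python3 - <<'E'
from h import *
snap(5)
crop('pics/side5.png',170,65,410,275,2.8,'pics/s5d.png')
crop("pics/top5.png",150,75,390,255,3,"pics/t5c.png")
E
```

```text
t 3.68 p [ 542.2 -177.1  296.4] rpy [-3.126 -0.024  1.834] w 33.6 F [ 0.2 -0.6 -1.9] M [0.17 0.   0.05] N 1
[[[0, -1, -34], np.float64(0.01)]]
```

View pics/s5d.png

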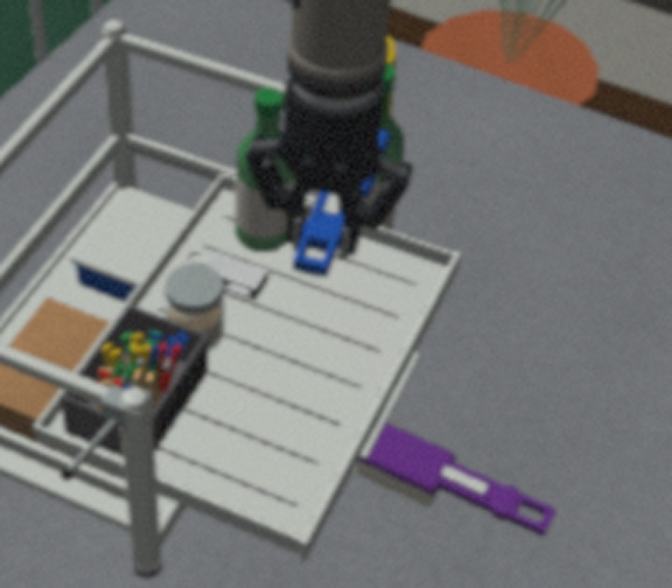

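View pics/t5c.png

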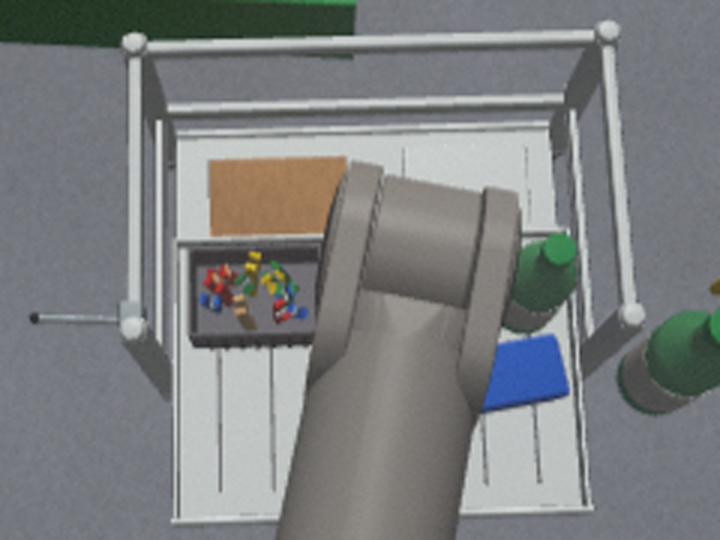

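```bash
python3 -c "
from plan import plan
plan(470,150,350,1.65,step=26)"
```

```text
t 3.78 p [ 543.2 -177.2  297.1] rpy [-3.129 -0.022  1.834] w 33.4 F [ 0.1 -0.  -2.1] M [ 0.21 -0.01  0.01] N 14
[[[24, 1, -3], np.float64(0.01)], [[24, 1, -3], np.float64(0.01)], [[24, 0, -3], np.float64(0.01)], [[24, 0, -3], np.float64(0.01)], [[24, 0, -3], np.float64(0.01)]]
[[[24, -1, -3], np.float64(0.01)], [[24, -1, -3], np.float64(0.01)], [[24, -1, -3], np.float64(0.01)], [[24, -2, -3], np.float64(0.01)], [[24, -2, -3], np.float64(0.01)]]
[[[24, -2, -3], np.float64(0.01)], [[24, -2, -3], np.float64(0.01)], [[24, -3, -3], np.float64(0.01)], [[24, -3, -3], np.float64(0.01)]]
```

Request:
send_rows --targets '[[[6,1,-6],0.01],[[14,1,-8],0.01],[[22,0,-8],0.01],[[24,0,-8],0.01],[[24,0,-8],0.01]]'

```text
clock: 4.2
position: [521.1, -93.0, 332.2]
ee_rot: [-3.115, -0.025, 1.766]
force: [0.4, 0.9, -1.8]
grip_width: 33.4
```

Request:
send_rows --targets '[[[24,-1,-4],0.01],[[24,-1,-3],0.01],[[24,-1,-2],0.01],[[24,-2,0],0.01],[[24,-2,0],0.01]]'

```text
clock: 4.62
position: [489.4, 32.3, 344.0]
ee_rot: [-3.109, -0.026, 1.713]
force: [0.8, 0.6, -1.4]
grip_width: 33.5
```

```bash
python3 -c "
from plan import plan
plan(470,150,350,1.65,step=26)"
```

```text
t 4.62 p [489.4  32.3 344. ] rpy [-3.109 -0.026  1.713] w 33.5 F [ 0.8  0.6 -1.4] M [ 0.19  0.   -0.03] N 5
[[[24, -1, -1], np.float64(0.01)], [[24, -1, -1], np.float64(0.01)], [[24, -1, -1], np.float64(0.01)], [[24, -1, -1], np.float64(0.01)], [[24, -2, -1], np.float64(0.01)]]
```

Request:
send_rows --targets '[[[24,-1,-2],0.01],[[24,-1,-2],0.01],[[22,-1,-2],0.01],[[14,-1,0],0.01],[[6,0,0],0.01]]'

```text
clock: 5.03
position: [466.3, 134.0, 350.8]
ee_rot: [-3.1, -0.028, 1.671]
force: [-0.3, -0.1, -1.7]
grip_width: 33.4
```

Request:
send_rows --targets '[[[0,0,0],0],[[0,0,0],0],[[0,0,0],0],[[0,0,0],0],[[0,0,0],0]]'

```text
clock: 5.45
position: [463.8, 135.9, 349.4]
ee_rot: [-3.096, -0.028, 1.676]
force: [-0.0, -0.3, -2.2]
grip_width: 33.5
```

```bash
python3 -c "
from plan import plan
plan(470,150,350,1.65,step=26)
from h import *
snap(6)
crop('pics/side6.png',190,145,430,325,3,'pics/s6d.png')"
```

```text
t 5.45 p [463.8 135.9 349.4] rpy [-3.096 -0.028  1.676] w 33.5 F [-0.  -0.3 -2.2] M [ 0.14 -0.06  0.02] N 1
[[[13, 8, -1], np.float64(0.03)]]
```

View pics/side6.png

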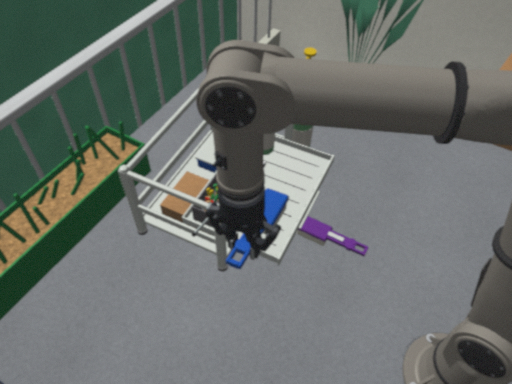

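View pics/top6.png

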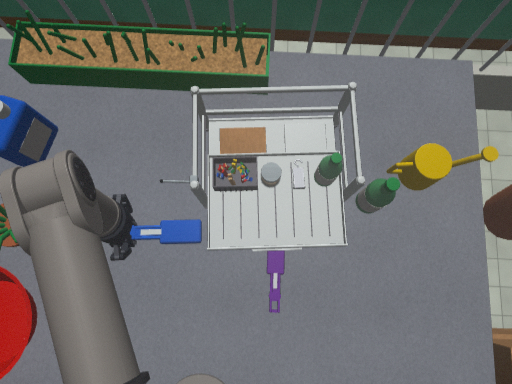

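Request:
send_rows --targets '[[[0,0,0],0],[[0,0,0],0],[[0,0,0],0],[[0,0,0],0],[[0,0,0],0]]' --force 20

```text
clock: 5.97
position: [464.7, 134.0, 349.3]
ee_rot: [-3.096, -0.028, 1.672]
force: [0.0, -0.8, -1.7]
grip_width: 33.5
```

```bash
python3 -c "
from plan import plan
plan(470,150,350,1.65,step=26)
from h import *
snap(7)
crop('pics/side7.png',190,145,430,325,3,'pics/s7d.png')
crop('pics/top7.png',50,135,290,315,3,'pics/t7d.png')"
```

```text
t 5.97 p [464.7 134.  349.3] rpy [-3.096 -0.028  1.672] w 33.5 F [ 0.  -0.8 -1.7] M [ 0.13 -0.06  0.06] N 1
[[[15, 7, -1], np.float64(0.02)]]
```

View pics/t7d.png

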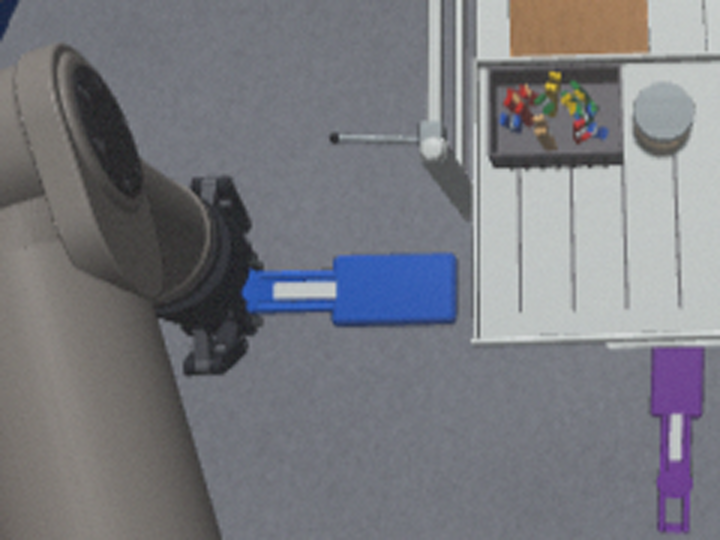

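Request:
send_rows --targets '[[[0,0,0],0],[[0,0,0],0],[[0,0,0],0],[[0,0,0],0],[[0,0,0],0]]' --grip 0.37 --force 20

```text
clock: 6.48
position: [464.5, 134.3, 349.3]
ee_rot: [-3.096, -0.028, 1.672]
force: [-0.3, -0.3, -2.1]
grip_width: 33.6
```

```bash
python3 -c "
from plan import plan
plan(470,150,350,1.65,step=26)"
```

```text
t 6.48 p [464.5 134.3 349.3] rpy [-3.096 -0.028  1.672] w 33.6 F [-0.3 -0.3 -2.1] M [ 0.24 -0.03 -0.03] N 1
[[[15, 7, -1], np.float64(0.02)]]
```

Request:
send_rows --targets '[[[0,0,0],0],[[0,0,0],0],[[0,0,0],0],[[0,0,0],0],[[0,0,0],0]]' --grip 0.385 --force 20

```text
clock: 6.9
position: [464.5, 134.4, 349.3]
ee_rot: [-3.096, -0.028, 1.673]
force: [0.4, -0.1, -2.2]
grip_width: 33.4
```

```bash
python3 -c "
from plan import plan
plan(470,150,350,1.65,step=26)
from h import *
p,d=vision.read_camera('top'); cv2.imwrite('pics/top8.png',p[:,:,::-1])
crop('pics/top8.png',50,135,290,315,3,'pics/t8d.png')"
```

```text
t 6.9 p [464.5 134.4 349.3] rpy [-3.096 -0.028  1.673] w 33.4 F [ 0.4 -0.1 -2.2] M [ 0.18 -0.09  0.04] N 1
[[[15, 7, -1], np.float64(0.02)]]
```

View pics/t8d.png

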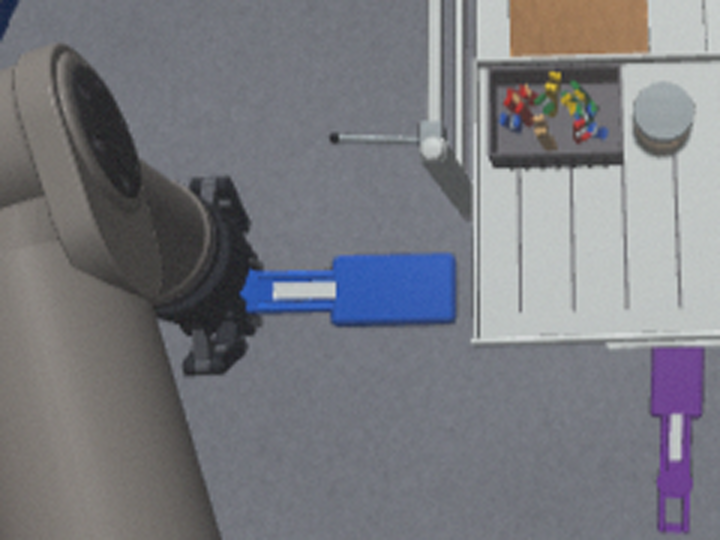

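Request:
send_rows --targets '[[[0,0,0],0],[[0,0,0],0],[[0,0,0],0],[[0,0,0],0],[[0,0,0],0]]' --grip 0.39 --force 20

```text
clock: 7.37
position: [464.5, 134.4, 349.3]
ee_rot: [-3.096, -0.028, 1.673]
force: [0.6, -0.1, -2.9]
grip_width: 33.4
```

```bash
python3 -c "
from plan import plan
plan(470,150,350,1.65,step=26)
from h import *
p,d=vision.read_camera('top'); cv2.imwrite('pics/top9.png',p[:,:,::-1])
crop('pics/top9.png',50,135,290,315,3,'pics/t9d.png')"
```

```text
t 7.37 p [464.5 134.4 349.3] rpy [-3.096 -0.028  1.673] w 33.4 F [ 0.6 -0.1 -2.9] M [ 0.16 -0.03 -0.02] N 1
[[[15, 7, -1], np.float64(0.02)]]
```

View pics/t9d.png

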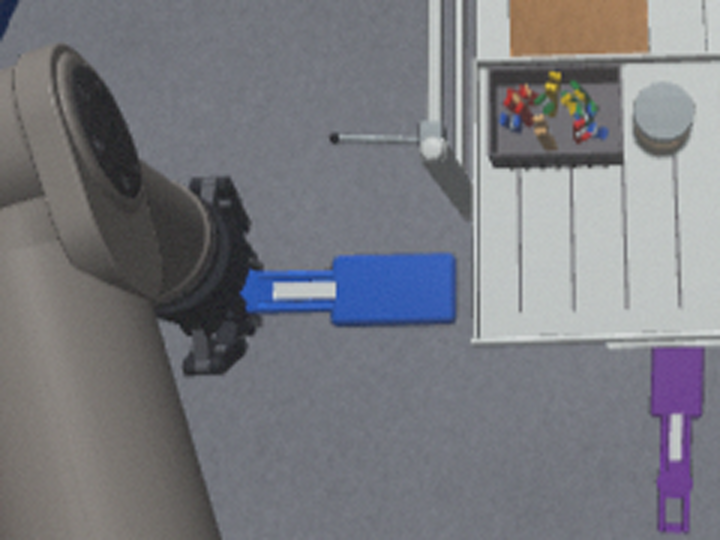

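Request:
send_rows --targets '[[[0,0,0],0],[[0,0,0],0],[[0,0,0],0],[[0,0,0],0],[[0,0,0],0]]' --grip 0.395 --force 20

```text
clock: 7.83
position: [464.5, 134.4, 349.3]
ee_rot: [-3.096, -0.028, 1.673]
force: [-1.0, -0.1, -1.9]
grip_width: 34.1
```

```bash
cat > look.py <<'E'
import sys
from h import *
o=status.observe(); print(o["clock"],o["position"].round(1),o["grip_width"],np.round(o["force"],2),np.round(o["moment"],2))
t=sys.argv[1]
p,d=vision.read_camera('top'); cv2.imwrite(f'pics/top{t}.png',p[:,:,::-1])
hsv=cv2.cvtColor(p,cv2.COLOR_RGB2HSV); m=cv2.inRange(hsv,(105,120,60),(125,255,255)); m[:,:110]=0
v,u=np.nonzero(m); print("blue",m.sum()//255, u.min() if len(u) else 0,u.max() if len(u) else 0,v.min() if len(u) else 0,v.max() if len(u) else 0)
crop(f'pics/top{t}.png',50,135,290,315,3,f'pics/t{t}d.png')
E
python3 look.py 10; python3 -c "
import cv2
for t in ('6','9'):
    p=cv2.imread(f'pics/top{t}.png'); m=cv2.inRange(cv2.cvtColor(p,cv2.COLOR_BGR2HSV),(105,120,60),(125,255,255)); m[:,:110]=0; v,u=m.nonzero(); print(m.sum()//255,u.min(),u.max(),v.min(),v.max())
"
```

```text
7.8333 [464.5 134.4 349.3] 34.14861243510701 [-1.01 -0.12 -1.95] [ 0.16 -0.09  0.05]
blue 1268 130 251 170 243
1254 129 251 170 243
1258 130 251 170 243
```

```bash
sed -i 's/m\[:,:110\]=0/m[:,:110]=0; m[:,206:]=0; m[:185]=0/' look.py; python3 look.py 11
```

```text
7.8833 [464.5 134.4 349.3] 33.79708891032889 [-0.48  0.11 -3.33] [ 0.17 -0.09 -0.02]
blue 1235 130 201 220 243
```

View pics/t11d.png

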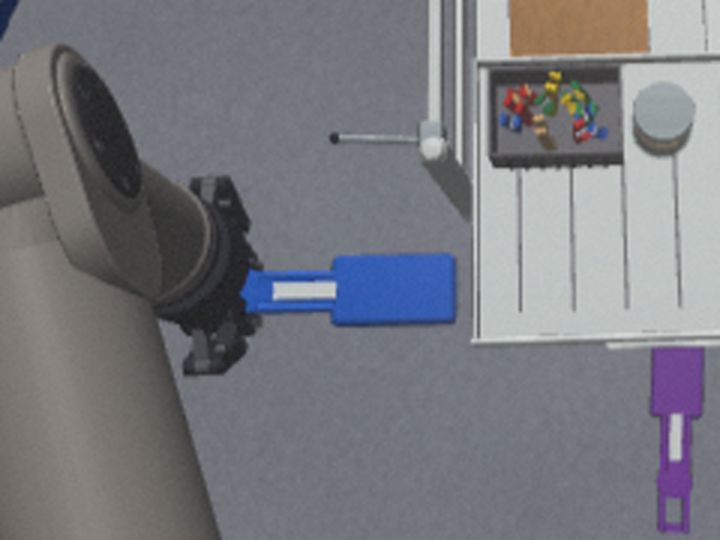

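Still level; continue easing in small steps.

Request:
send_rows --targets '[[[0,0,0],0],[[0,0,0],0],[[0,0,0],0],[[0,0,0],0],[[0,0,0],0]]' --grip 0.4 --force 20

```text
clock: 8.35
position: [464.5, 134.4, 349.3]
ee_rot: [-3.096, -0.028, 1.673]
force: [-0.2, 0.1, -1.9]
grip_width: 34.6
```

```bash
python3 look.py 12
```

```text
8.35 [464.5 134.4 349.3] 34.606083505647895 [-0.2   0.09 -1.85] [ 0.14 -0.06  0.02]
blue 1235 130 201 220 243
```

Request:
send_rows --targets '[[[0,0,0],0],[[0,0,0],0],[[0,0,0],0],[[0,0,0],0],[[0,0,0],0]]' --grip 0.405 --force 20

```text
clock: 8.82
position: [464.6, 134.1, 349.4]
ee_rot: [-3.096, -0.028, 1.672]
force: [-0.8, -0.3, -1.8]
grip_width: 34.7
```

```bash
python3 look.py 13
```

```text
8.8167 [464.6 134.1 349.4] 34.69200746527186 [-0.77 -0.35 -1.78] [ 0.14  0.02 -0.02]
blue 867 130 185 225 248
```

Request:
send_rows --targets '[[[0,0,0],0],[[0,0,0],0],[[0,0,0],0],[[0,0,0],0],[[0,0,0],0]]' --grip 0.405 --force 20

```text
clock: 9.28
position: [464.5, 134.2, 349.3]
ee_rot: [-3.096, -0.027, 1.673]
force: [0.4, -0.6, -1.2]
grip_width: 34.2
```

```bash
python3 look.py 14;python3 -c "
from h import *
p,d=vision.read_camera('side'); cv2.imwrite('pics/side14.png',p[:,:,::-1])
crop('pics/side14.png',190,145,430,325,3,'pics/s14d.png')"
```

```text
9.2833 [464.5 134.2 349.3] 34.20170770555395 [ 0.42 -0.56 -1.24] [ 0.11 -0.05 -0.  ]
blue 825 130 182 225 249
```

View pics/t14d.png

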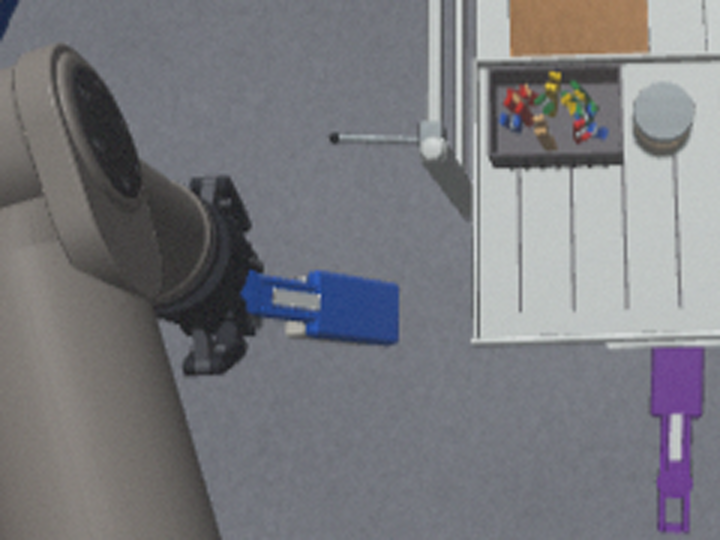

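View pics/s14d.png

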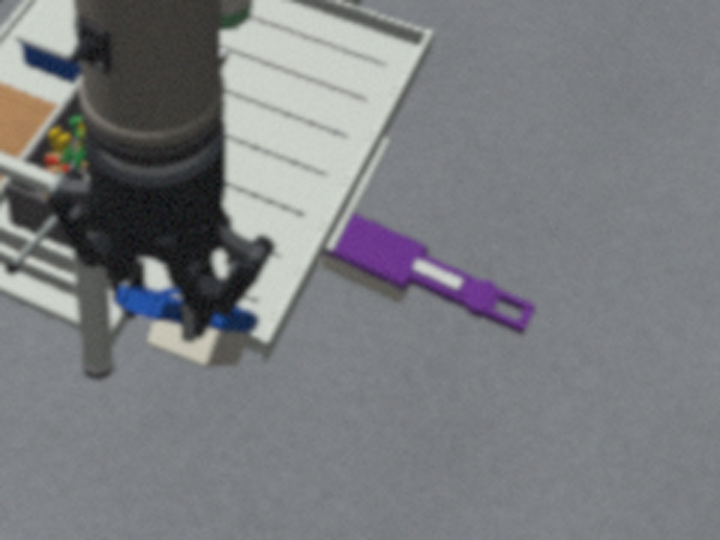

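Request:
send_rows --targets '[[[0,0,0],0],[[0,0,0],0],[[0,0,0],0],[[0,0,0],0],[[0,0,0],0]]' --grip 0.408 --force 20

```text
clock: 9.8
position: [464.5, 134.1, 349.3]
ee_rot: [-3.096, -0.027, 1.673]
force: [0.3, -0.3, -1.3]
grip_width: 34.9
```

```bash
python3 look.py 15
```

```text
9.8 [464.5 134.1 349.3] 34.90935988216356 [ 0.26 -0.27 -1.32] [ 0.04 -0.08 -0.  ]
blue 818 130 182 225 249
```

Request:
send_rows --targets '[[[0,0,0],0],[[0,0,0],0],[[0,0,0],0],[[0,0,0],0],[[0,0,0],0]]' --grip 0.411 --force 20

```text
clock: 10.27
position: [464.5, 134.1, 349.3]
ee_rot: [-3.096, -0.027, 1.673]
force: [0.0, 0.4, -2.3]
grip_width: 35.2
```

```bash
python3 look.py 16
```

```text
10.2667 [464.5 134.1 349.3] 35.19313571217374 [ 0.03  0.37 -2.32] [ 0.01 -0.12  0.  ]
blue 652 130 172 225 250
```

Request:
send_rows --targets '[[[0,0,0],0],[[0,0,0],0],[[0,0,0],0],[[0,0,0],0],[[0,0,0],0]]' --grip 0.413 --force 20

```text
clock: 10.73
position: [464.5, 133.9, 349.3]
ee_rot: [-3.096, -0.027, 1.673]
force: [-1.6, 0.4, -1.5]
grip_width: 35.3
```

```bash
python3 look.py 17;python3 -c "
from h import *
p,d=vision.read_camera('side'); cv2.imwrite('pics/side17.png',p[:,:,::-1])
crop('pics/side17.png',190,145,430,325,3,'pics/s17d.png')"
```

```text
10.7333 [464.5 133.9 349.3] 35.30749634346243 [-1.57  0.42 -1.54] [-0.01 -0.07  0.  ]
blue 626 130 170 225 250
```

View pics/t17d.png

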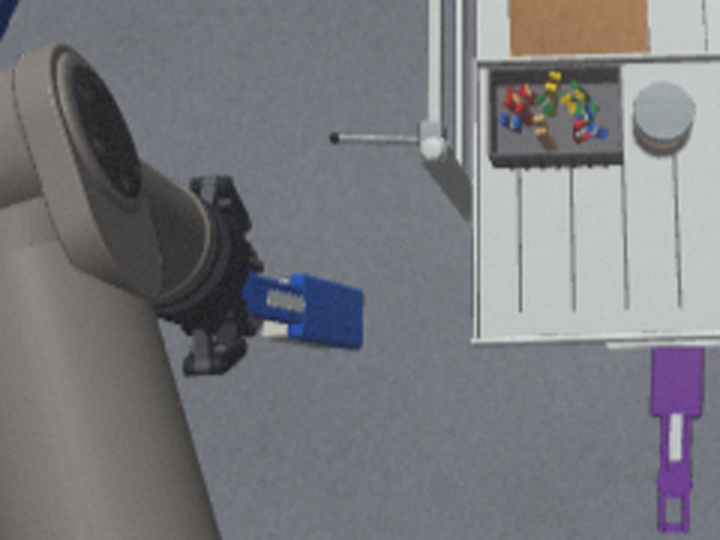

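View pics/s17d.png

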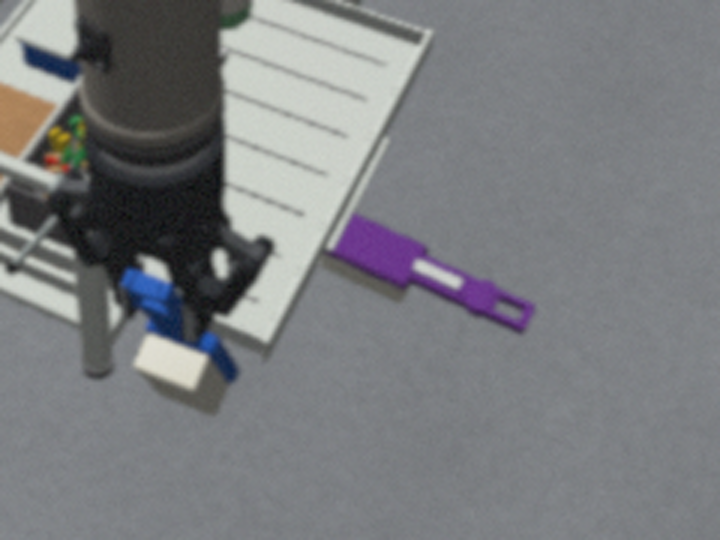

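Request:
send_rows --targets '[[[0,0,0],0],[[0,0,0],0],[[0,0,0],0],[[0,0,0],0],[[0,0,0],0]]' --grip 0.415 --force 20

```text
clock: 11.25
position: [464.5, 133.9, 349.3]
ee_rot: [-3.096, -0.027, 1.673]
force: [-0.3, -0.5, -2.0]
grip_width: 35.4
```

```bash
python3 look.py 18
```

```text
11.25 [464.5 133.9 349.3] 35.401968397550256 [-0.26 -0.46 -2.02] [-0.02 -0.08  0.07]
blue 494 130 162 225 251
```

Request:
send_rows --targets '[[[0,0,0],0],[[0,0,0],0],[[0,0,0],0],[[0,0,0],0],[[0,0,0],0]]' --grip 0.417 --force 20

```text
clock: 11.72
position: [464.5, 133.8, 349.3]
ee_rot: [-3.096, -0.026, 1.672]
force: [-0.7, -0.9, -1.6]
grip_width: 35.3
```

```bash
python3 look.py 19;python3 -c "
from h import *
p,d=vision.read_camera('side'); cv2.imwrite('pics/side19.png',p[:,:,::-1])
crop('pics/side19.png',200,205,320,305,6,'pics/s19d.png')
o=status.observe();P=o['position'];R=Ro.from_euler('xyz',o['ee_rot']).as_matrix()
for q in([0,0,-11-46],[0,0,-11-26],[0,0,-11],[0,0,-11+152]):
  for s in (0,1):
    w=P+(R@q if s else np.array(q)*[1,1,-1]); u,v=proj('side',w); print(q,(round((u+.5-200)*6),round((v+.5-205)*6)))
"
```

```text
11.7167 [464.5 133.8 349.3] 35.319909432173276 [-0.71 -0.85 -1.64] [-0.09 -0.07 -0.  ]
blue 431 130 159 225 251
[0, 0, -57] (272, 158)
[0, 0, -57] (267, 151)
[0, 0, -37] (272, 196)
[0, 0, -37] (269, 192)
[0, 0, -11] (272, 244)
[0, 0, -11] (271, 243)
[0, 0, 141] (272, 482)
[0, 0, 141] (284, 498)
```

View pics/t19d.png

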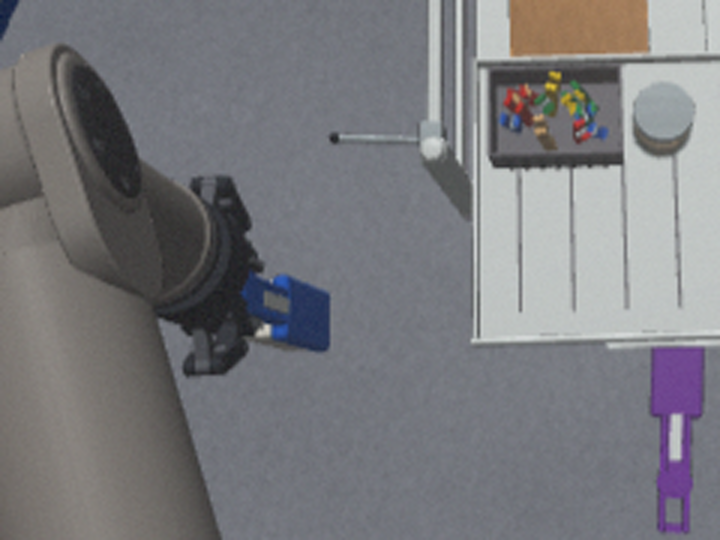

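View pics/s19d.png

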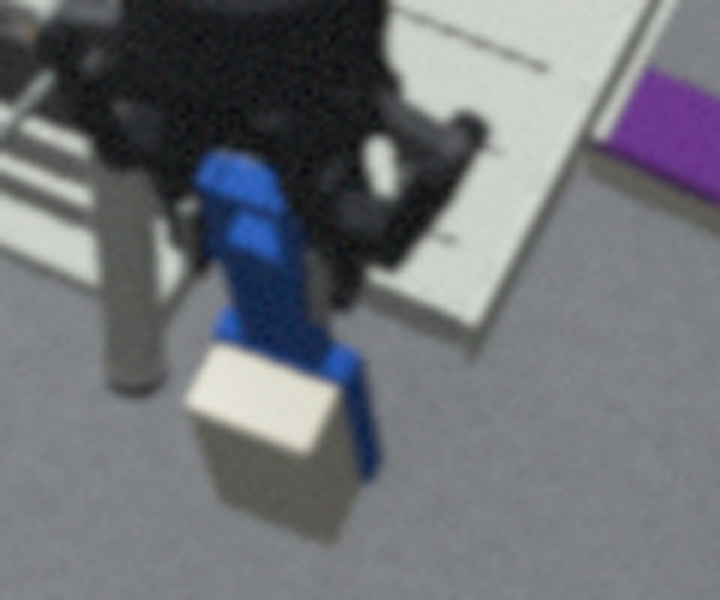

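```bash
cat > tilt.py <<'E'
import sys
from h import *
t=sys.argv[1]
o=status.observe(); P=o["position"]; R=Ro.from_euler('xyz',o['ee_rot']).as_matrix()
print(o["clock"],P.round(1),o["ee_rot"].round(3),round(o["grip_width"],1),o["force"].round(1),o["moment"].round(2))
G=P+R@[0,0,-11]
S=snap("k"+t); 
for n in S:
    p,d=S[n]; C=cloud(n,d)
    hsv=cv2.cvtColor(p,cv2.COLOR_RGB2HSV)
    m=cv2.inRange(hsv,(105,110,40),(125,255,255))>0
    if n=="side": m=m|(cv2.inRange(hsv,(10,10,60),(40,90,255))>0)
    near=(np.linalg.norm(C[:,:,:2]-P[:2],axis=-1)<190)&(C[:,:,2]<G[2]+60)&(C[:,:,2]>G[2]-175)&(d>0)&m
    X=C[near]-G; print(n,len(X),"z range",np.percentile(X[:,2],[1,50,99]).round(0))
    for a in range(-165,60,15):
        j=(X[:,2]>=a)&(X[:,2]<a+15)
        if j.sum()>4: print(a+7,j.sum(),"x",np.percentile(X[j,0],[5,50,95]).round(0),"y",np.percentile(X[j,1],[5,50,95]).round(0))
u,v=proj("side",G); u,v=int(u),int(v); crop(f"pics/sidek{t}.png",max(u-60,0),v-40,u+60,v+60,6,f"pics/sk{t}.png")
u,v=proj("top",G); u,v=int(u),int(v); crop(f"pics/topk{t}.png",max(u-60,0),v-50,u+60,v+50,6,f"pics/tk{t}.png")
E
python3 tilt.py 20
```

```text
11.8167 [464.6 133.8 349.3] [-3.096 -0.026  1.672] 35.7 [ 0.9 -0.1 -2.4] [ 0.01 -0.11 -0.  ]
side 1174 z range [-144.  -69.   44.]
-143 50 x [-30. -22.   6.] y [-14.  15.  17.]
-128 75 x [-30. -21.   7.] y [-14.  16.  20.]
-113 73 x [-29. -21.   8.] y [-13.  18.  22.]
-98 84 x [-28. -20.   9.] y [-9. 21. 24.]
-83 88 x [-28. -16.  11.] y [-7. 23. 26.]
-68 350 x [-26.  -8.  16.] y [-8. 11. 24.]
-53 54 x [-16.  -4.  11.] y [-5.  1.  3.]
-38 43 x [-15.  -4.  10.] y [-0.  4.  6.]
-23 36 x [-12.  -3.   8.] y [4. 6. 7.]
-8 48 x [-18.  -2.  16.] y [ 6.  9. 11.]
7 105 x [-14.   2.  13.] y [ 1.  9. 12.]
22 37 x [-13.  10.  23.] y [ 2. 10. 14.]
37 120 x [-12.   4.  16.] y [ 4. 11. 15.]
52 11 x [-15. -12.   9.] y [10. 15. 16.]
top 446 z range [-140.  -76.    7.]
-143 24 x [-28.  -6.  16.] y [-26. -24. -22.]
-128 51 x [-27.  -5.  16.] y [-25. -22. -19.]
-113 46 x [-27.  -7.  16.] y [-23. -20. -17.]
-98 51 x [-27.  -5.  17.] y [-20. -18. -16.]
-83 57 x [-26.  -5.  18.] y [-19. -16. -13.]
-68 89 x [-25. -12.  21.] y [-16. -11.  -2.]
-53 23 x [-15.  -8.  14.] y [-13. -10.  -7.]
-38 19 x [-14.  -8.  12.] y [-10.  -8.  -7.]
-23 29 x [-12.   0.  13.] y [-7. -6. -4.]
-8 35 x [-10.   3.  15.] y [-7. -5. -3.]
7 21 x [-9.  1. 13.] y [-5. -3. -2.]
```

Request:
send_rows --targets '[[[0,0,0],0],[[0,0,0],0],[[0,0,0],0],[[0,0,0],0],[[0,0,0],0]]' --grip 0.419 --force 20

```text
clock: 12.33
position: [464.5, 133.8, 349.3]
ee_rot: [-3.096, -0.026, 1.672]
force: [-0.8, -0.3, -2.7]
grip_width: 35.9
```

```bash
python3 tilt.py 21
```

```text
12.3333 [464.5 133.8 349.3] [-3.096 -0.026  1.672] 35.9 [-0.8 -0.3 -2.7] [ 0.03 -0.09  0.03]
side 1277 z range [-145.  -69.   53.]
-143 65 x [-31. -18.   7.] y [ 0. 29. 31.]
-128 85 x [-30. -19.   8.] y [-1. 29. 32.]
-113 88 x [-29. -19.   9.] y [-1. 29. 32.]
-98 89 x [-29. -17.   9.] y [ 1. 30. 33.]
-83 98 x [-28. -15.  11.] y [ 2. 31. 34.]
-68 371 x [-26.  -7.  16.] y [-1. 18. 32.]
-53 61 x [-16.  -5.  10.] y [-1.  6.  8.]
-38 56 x [-15.  -5.   9.] y [2. 7. 8.]
-23 47 x [-13.  -1.   9.] y [5. 8. 9.]
-8 61 x [-17.  -1.  15.] y [ 7.  9. 11.]
7 114 x [-13.   3.  15.] y [-1.  8. 10.]
22 45 x [-13.  11.  23.] y [ 2.  8. 11.]
37 79 x [-12.   6.  16.] y [ 4.  9. 11.]
52 18 x [-14.  -1.  12.] y [ 9. 11. 16.]
top 362 z range [-140.  -76.   10.]
-143 19 x [-27.  -7.  14.] y [-14. -11. -10.]
-128 41 x [-30.  -7.  15.] y [-13. -11.  -8.]
-113 38 x [-28.  -8.  16.] y [-12. -10.  -8.]
-98 46 x [-27.  -6.  16.] y [-11. -10.  -7.]
-83 39 x [-26.  -4.  17.] y [-11.  -9.  -7.]
-68 78 x [-25. -13.  22.] y [-10.  -6.   3.]
-53 18 x [-15.  -9.  13.] y [-8. -6. -4.]
-38 13 x [-14.   8.  14.] y [-7. -5. -3.]
-23 20 x [-12.  -3.  12.] y [-6. -5. -3.]
-8 28 x [-11.   0.  12.] y [-6. -5. -3.]
7 21 x [-9.  2. 13.] y [-5. -4. -2.]
```

Request:
send_rows --targets '[[[0,0,0],0],[[0,0,0],0],[[0,0,0],0],[[0,0,0],0],[[0,0,0],0]]' --grip 0 --force 80

```text
clock: 12.85
position: [464.5, 133.7, 349.3]
ee_rot: [-3.096, -0.026, 1.672]
force: [-0.1, -1.2, -2.6]
grip_width: 33.2
```

```bash
python3 tilt.py 22; python3 -c "
from h import *
tip=onz('side',110+(236.5)/2.8-.5,65+473.5/2.8-.5,254);print(tip)
u=np.array([-np.sin(.077),np.cos(.077)])
print('mid',tip[:2]-32*u, 'start (tip+55)',tip[:2]+55*u)"
```

```text
12.85 [464.5 133.7 349.3] [-3.096 -0.026  1.672] 33.2 [-0.1 -1.2 -2.6] [-0.05 -0.13 -0.02]
side 1271 z range [-145.  -70.   55.]
-143 69 x [-30. -19.   7.] y [-2. 27. 31.]
-128 85 x [-30. -20.   8.] y [-1. 28. 31.]
-113 84 x [-29. -16.   8.] y [ 0. 29. 31.]
-98 95 x [-28. -18.  10.] y [-3. 29. 33.]
-83 98 x [-28. -16.  11.] y [-0. 30. 33.]
-68 369 x [-26.  -7.  16.] y [-1. 17. 31.]
-53 57 x [-16.  -4.  11.] y [-1.  6.  7.]
-38 56 x [-15.  -5.   9.] y [2. 6. 8.]
-23 50 x [-14.  -3.  10.] y [5. 7. 9.]
-8 57 x [-14.   1.  17.] y [ 7.  9. 11.]
7 109 x [-12.   3.  14.] y [-1.  8. 10.]
22 38 x [-15.  11.  22.] y [ 4.  9. 11.]
37 84 x [-11.   6.  16.] y [ 3.  9. 12.]
52 19 x [-14.  -0.  14.] y [ 9. 11. 16.]
top 358 z range [-141.  -77.    9.]
-143 22 x [-29. -10.  13.] y [-13. -11.  -9.]
-128 38 x [-27.  -5.  15.] y [-13. -11.  -8.]
-113 40 x [-28.  -8.  15.] y [-12. -10.  -8.]
-98 43 x [-27.  -4.  17.] y [-11.  -9.  -7.]
-83 41 x [-26.  -5.  17.] y [-10.  -8.  -6.]
-68 78 x [-26. -14.  21.] y [-9. -5.  3.]
-53 15 x [-15. -11.  14.] y [-7. -5. -3.]
-38 15 x [-13.   9.  14.] y [-7. -5. -3.]
-23 12 x [-11.   7.  13.] y [-6. -4. -3.]
-8 29 x [-10.   3.  15.] y [-6. -5. -3.]
7 23 x [-8.  1. 11.] y [-5. -4. -2.]
[608.93566207 107.17475756 254.        ]
mid [611.39722795  75.2695747 ] start (tip+55) [604.70484572 162.01179061]
```

View pics/sk22.png

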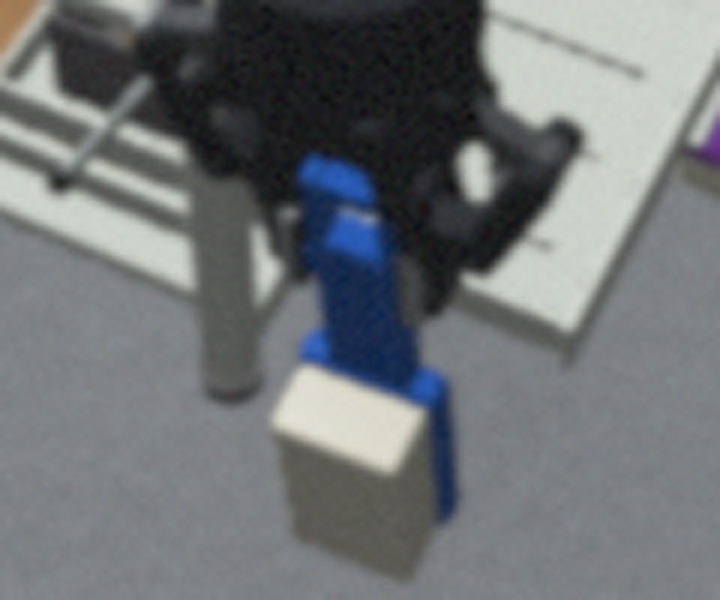

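```bash
python3 - <<'E'
from h import *
o=status.observe(); P=o["position"]; R=Ro.from_euler('xyz',o['ee_rot']).as_matrix(); G=P+R@[0,0,-11]
u0,v0=[int(a) for a in proj("side",G)]; u0-=60; v0-=40
for nm,(x,y) in dict(top=(337,181),topL=(302,172),topR=(374,190),slotbot=(360,238),slotbotL=(330,232),slotbotR=(388,245)).items():
    p,d=ray("side",u0+(x+.5)/6-.5,v0+(y+.5)/6-.5)
    yy=G[1]+2; t=(yy-p[1])/d[1]; print(nm,(p+d*t-G).round(1))
print(G)
E
```

```text
top [ 9.2  2.  31.5]
topL [21.6  2.  26.8]
topR [-3.6  2.  36.7]
slotbot [1.3 2.  7.1]
slotbotL [12.   2.   1.8]
slotbotR [-8.6  2.  11.1]
[465.08652129 133.42089553 360.27014134]
```

```bash
python3 - <<'E'
from h import *
o=status.observe(); P=o["position"]; R=Ro.from_euler('xyz',o['ee_rot']).as_matrix(); G=P+R@[0,0,-11]
u0,v0=[int(a) for a in proj("side",G)]; u0-=60; v0-=40
print(u0,v0,proj("side",G))
d=np.load("pics/sidek22_d.npy"); C=cloud("side",d)
for v in range(v0+25,v0+62,2):
    print(v,(v-v0)*6+3,end=" ")
    for u in (u0+53,u0+56,u0+59,u0+62,u0+65): print((C[v,u]-G).round(0),end=" ")
    print()
E
```

```text
184 204 (np.float64(244.75470255887987), np.float64(244.88909754081325))
229 153 [ 9. 12. 58.] [ 3. 11. 62.] [-7. 17. 77.] [-13.  18.  82.] [-17.  13.  80.] 
231 165 [13.  5. 41.] [ 9.  1. 39.] [-2.  9. 57.] [-13.  17.  76.] [-17.  14.  76.] 
233 177 [11.  9. 41.] [ 6.  6. 42.] [ 1.  4. 43.] [-11.  15.  65.] [-17.  14.  69.] 
235 189 [ 9. 12. 41.] [ 4. 10. 41.] [-1.  7. 42.] [-12.  16.  61.] [-17.  14.  64.] 
237 201 [11.  8. 28.] [ 4. 10. 35.] [-2. 10. 40.] [-12.  16.  55.] [-18.  15.  59.] 
239 213 [11.  9. 23.] [11. -2.  8.] [-2. 10. 34.] [-12.  15.  48.] [-18.  16.  54.] 
241 225 [11.  8. 15.] [ 8.  3. 10.] [ 4. -1.  9.] [-7.  8. 28.] [-15.  11.  39.] 
243 237 [10. 10. 11.] [7. 5. 7.] [ 2.  4. 10.] [-8.  9. 24.] [-15.   9.  30.] 
245 249 [10. 11.  6.] [4. 9. 8.] [-0.  6.  8.] [-8.  8. 17.] [-13.   6.  19.] 
247 261 [11. 10. -3.] [ 4. 10.  3.] [-1.  8.  4.] [-6.  6.  6.] [-15.  10.  19.] 
249 273 [ 11.   9. -10.] [ 5.  9. -6.] [-2.  9.  0.] [-8.  8.  3.] [-13.   7.   7.] 
251 285 [ 12.   8. -19.] [  4.  10. -11.] [ -1.   8. -10.] [-8.  8. -4.] [-14.   8.   1.] 
253 297 [ 12.   8. -26.] [  5.   9. -20.] [ -1.   8. -16.] [ -7.   7. -12.] [-14.   8.  -6.] 
255 309 [ 12.   8. -34.] [  6.   7. -30.] [  0.   6. -28.] [ -7.   7. -19.] [-12.   5. -18.] 
257 321 [ 13.   8. -42.] [  6.   7. -37.] [ -0.   7. -33.] [ -7.   7. -26.] [-13.   6. -22.] 
259 333 [ 13.   7. -51.] [  6.   8. -44.] [  0.   6. -41.] [ -6.   6. -35.] [-13.   6. -31.] 
261 345 [ 16.   3. -66.] [  6.   7. -51.] [  0.   6. -49.] [ -6.   6. -43.] [-12.   5. -39.] 
263 357 [ 15.   5. -70.] [  7.   6. -61.] [ -0.   6. -55.] [ -6.   6. -51.] [-13.   5. -46.] 
265 369 [ 12.   9. -70.] [  7.   6. -69.] [  0.   6. -63.] [ -6.   5. -59.] [-13.   5. -53.]
```

```bash
python3 -c "
from plan import plan
plan(603,152,300,1.648,step=26)"
```

```text
t 12.95 p [464.6 133.7 349.3] rpy [-3.096 -0.026  1.672] w 33.2 F [ 0.9  0.4 -2.9] M [-0.06 -0.09 -0.01] N 6
[[[0, 24, 7], np.float64(0.0)], [[1, 24, 7], np.float64(0.0)], [[1, 24, 7], np.float64(0.0)], [[1, 24, 7], np.float64(0.0)], [[1, 24, 7], np.float64(0.0)]]
[[[1, 24, 7], np.float64(0.0)]]
```

Request:
send_rows --targets '[[[1,8,2],0],[[1,16,4],0],[[1,22,5],0.01],[[1,22,5],0.01],[[1,22,5],0]]'

```text
clock: 13.37
position: [555.2, 148.7, 326.3]
ee_rot: [-3.101, -0.023, 1.651]
force: [-0.0, 0.8, -1.9]
grip_width: 33.3
```

Request:
send_rows --targets '[[[1,20,5],0],[[1,14,5],0],[[1,9,4],0],[[0,4,3],0],[[0,0,0],0]]'

```text
clock: 13.78
position: [609.8, 155.7, 298.7]
ee_rot: [-3.097, -0.023, 1.646]
force: [-0.1, -0.2, -2.4]
grip_width: 32.9
```

```bash
python3 -c "
from plan import plan
plan(603,150,222,1.648,step=20)"
```

```text
t 13.78 p [609.8 155.7 298.7] rpy [-3.097 -0.023  1.646] w 32.9 F [-0.1 -0.2 -2.4] M [-0.05 -0.05 -0.01] N 4
[[[-2, -1, 19], np.float64(-0.0)], [[-2, -1, 19], np.float64(-0.0)], [[-2, -1, 19], np.float64(-0.0)], [[-2, -1, 19], np.float64(-0.0)]]
```

Request:
send_rows --targets '[[[-2,-2,12],0],[[-2,-2,18],0],[[-2,-1,20],0],[[0,0,16],0],[[0,0,8],0]]'

```text
clock: 14.2
position: [602.5, 151.7, 225.2]
ee_rot: [-3.102, -0.025, 1.646]
force: [-1.1, 1.5, -2.4]
grip_width: 33.0
```

Request:
send_rows --targets '[[[0,0,0],0],[[0,0,0],0],[[0,0,0],0],[[0,0,0],0],[[0,0,0],0]]'

```text
clock: 14.62
position: [602.1, 151.6, 226.9]
ee_rot: [-3.103, -0.025, 1.646]
force: [0.3, -0.9, -2.8]
grip_width: 33.2
```

```bash
python3 tilt.py 23; python3 -c "
from plan import plan
plan(603,150,222,1.648,step=20)"
```

```text
14.6167 [602.1 151.6 226.9] [-3.103 -0.025  1.646] 33.2 [ 0.3 -0.9 -2.8] [-0.02 -0.08  0.04]
side 949 z range [-147.  -71.   48.]
-143 49 x [-30. -26.   5.] y [-72.  25.  30.]
-128 76 x [-29. -19.  61.] y [-139.   26.   30.]
-113 69 x [-28. -22.  10.] y [-115.   28.   32.]
-98 77 x [-28. -23.   7.] y [-3. 29. 32.]
-83 82 x [-27. -23.  13.] y [-119.   27.   33.]
-68 278 x [-26.  -7.  17.] y [-3. 17. 32.]
-53 46 x [-16.  -7.  10.] y [-116.    5.    7.]
-38 33 x [-15.  -6.   8.] y [-0.  7.  8.]
-23 26 x [-11.  -2.   9.] y [6. 8. 8.]
-8 39 x [-12.   2.  16.] y [-115.    9.   11.]
7 69 x [-11.   5.  30.] y [-118.    8.   10.]
22 40 x [-16.  11.  61.] y [-134.    7.   11.]
37 48 x [-14.   8.  18.] y [ 5. 10. 12.]
52 12 x [-16. -11.  13.] y [10. 15. 17.]
top 212 z range [-137.  -77.   10.]
-143 5 x [-21.   6.  13.] y [-12. -11. -10.]
-128 24 x [-29. -11.  12.] y [-12. -10.  -5.]
-113 26 x [-27.  -7.  15.] y [-12. -10.  -7.]
-98 30 x [-27. -10.  15.] y [-11.  -9.  -4.]
-83 23 x [-26.  -1.  17.] y [-11.  -8.  -7.]
-68 59 x [-25. -13.  51.] y [-172.   -6.    2.]
-53 11 x [-14.  -9.  52.] y [-174.   -6.   -3.]
-38 10 x [-13.  -8.  13.] y [-6. -5. -4.]
-8 11 x [-3.  6. 14.] y [-5. -4. -3.]
7 8 x [ 6. 11. 15.] y [-3. -3. -2.]
t 14.72 p [602.1 151.7 226.9] rpy [-3.103 -0.025  1.646] w 32.8 F [ 0.3  0.2 -2. ] M [-0.07 -0.09  0.01] N 1
[[[-2, 1, 5], np.float64(-0.0)]]
```

View pics/sk23.png

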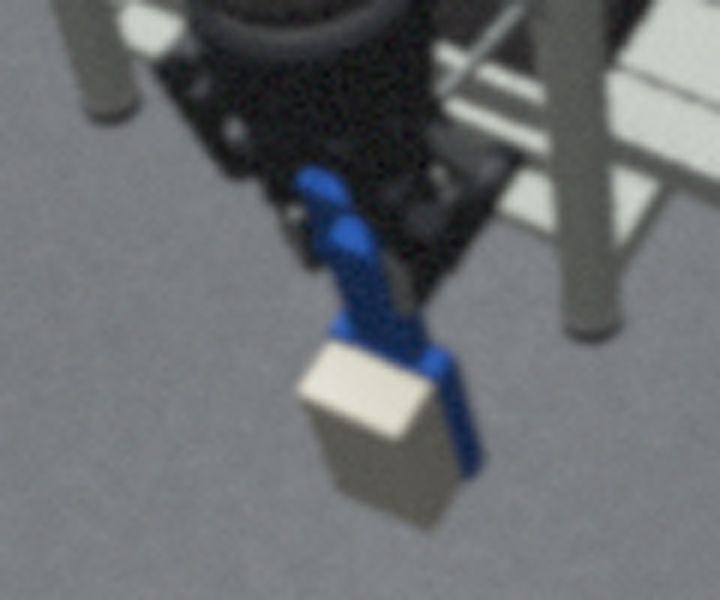

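View pics/tk23.png

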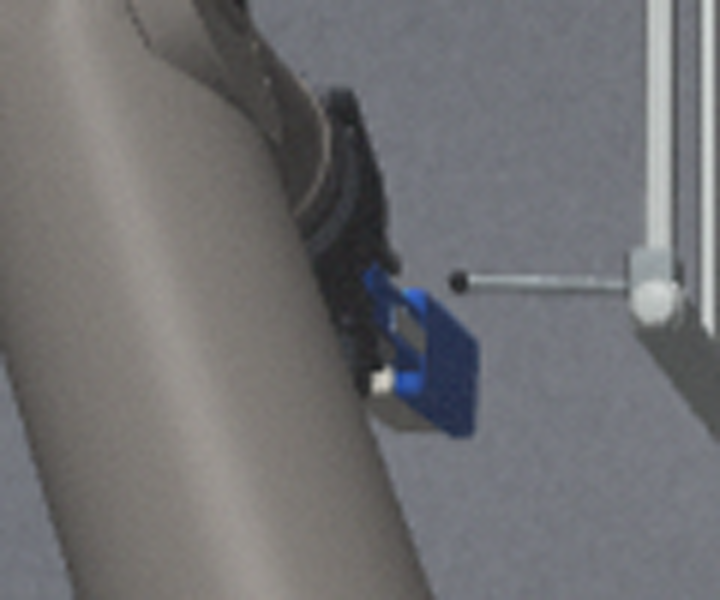

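Request:
send_rows --targets '[[[-4,1,1],0],[[-6,0,2],0],[[-6,0,2],0],[[-3,0,0],0],[[0,0,0],0]]'

```text
clock: 15.13
position: [605.3, 130.7, 221.8]
ee_rot: [-3.105, -0.024, 1.646]
force: [0.3, -0.5, -2.0]
grip_width: 33.0
```

```bash
python3 tilt.py 24 | grep -v "^-"; python3 -c "
from plan import plan
plan(605,130,222,1.648,step=20)
from h import *
crop('pics/topk24.png',110,150,210,225,7,'pics/tk24b.png')
crop('pics/sidek24.png',150,190,270,290,6,'pics/sk24b.png')
print([proj('side',[608.9,107.2,254])])
"
```

```text
15.1333 [605.3 130.7 221.8] [-3.105 -0.024  1.646] 33.0 [ 0.3 -0.5 -2. ] [-0.03 -0.07  0.01]
side 950 z range [-147.  -70.   50.]
7 67 x [-11.   5.  17.] y [-93.   8.  11.]
22 41 x [-15.  11.  33.] y [-112.    8.   11.]
37 48 x [-13.   7.  18.] y [ 4. 10. 12.]
52 14 x [-16. -11.  12.] y [10. 15. 16.]
top 171 z range [-137.  -73.    2.]
t 15.23 p [605.1 131.5 221.8] rpy [-3.105 -0.025  1.646] w 33.0 F [ 0.1 -0.1 -2.1] M [-0.07 -0.11 -0.03] N 1
[[[-2, 0, 0], np.float64(-0.0)]]
[(np.float64(193.9709834181717), np.float64(233.62266043031863))]
```

View pics/sk24b.png

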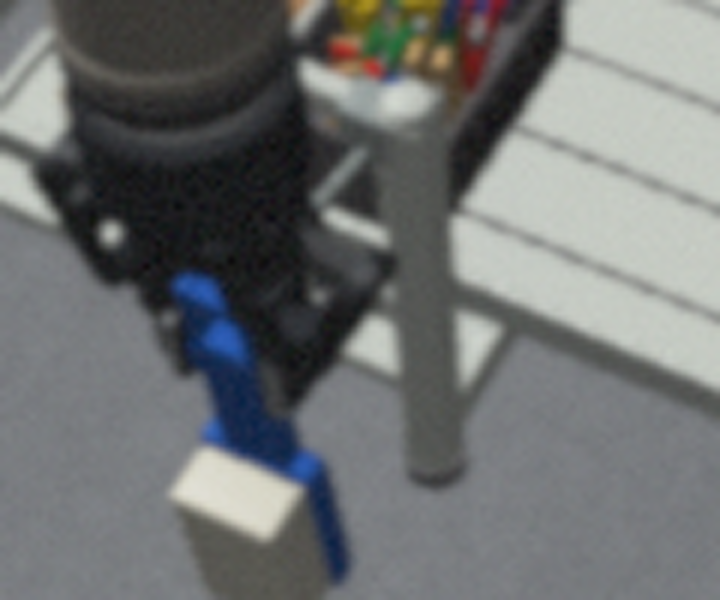

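View pics/tk24b.png

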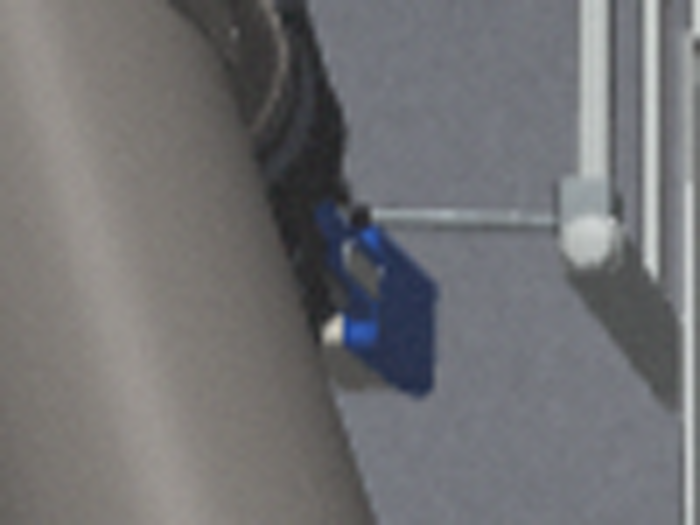

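Request:
send_rows --targets '[[[-5,0,0],0],[[-5,0,0],0],[[-5,0,0],0],[[-5,0,0],0],[[-5,0,0],0]]'

```text
clock: 15.65
position: [606.6, 107.0, 221.4]
ee_rot: [-3.105, -0.027, 1.65]
force: [0.7, -0.0, -1.7]
grip_width: 33.1
```

```bash
python3 -c "
from plan import plan
plan(609.5,74,215,1.648,step=20)"
```

```text
t 15.65 p [606.6 107.  221.4] rpy [-3.105 -0.027  1.65 ] w 33.1 F [ 0.7 -0.  -1.7] M [-0.06 -0.08 -0.04] N 2
[[[-17, 0, 3], np.float64(0.0)], [[-17, 0, 3], np.float64(0.0)]]
```

No contact force so far; the slot plane is about at the ball. Continue slowly and look.

Request:
send_rows --targets '[[[-4,0,0],0],[[-4,0,0],0],[[-4,0,0],0],[[-3,0,0],0],[[0,0,0],0]]'

```text
clock: 16.07
position: [608.4, 87.4, 220.8]
ee_rot: [-3.105, -0.025, 1.646]
force: [-0.4, -0.1, -2.0]
grip_width: 33.4
```

```bash
python3 tilt.py 25 | grep -v "^-"; python3 -c "
from plan import plan
plan(609.5,74,215,1.648,step=20)
from h import *
crop('pics/topk25.png',110,150,210,225,7,'pics/tk25b.png')
crop('pics/sidek25.png',155,190,255,265,7,'pics/sk25b.png')
q=proj('side',[608.9,107.2,254]);print((q[0]-154.5)*7,(q[1]-189.5)*7)
"
```

```text
16.0667 [608.4  87.4 220.8] [-3.105 -0.025  1.646] 33.4 [-0.4 -0.1 -2. ] [-0.08 -0.   -0.04]
side 938 z range [-145.  -71.   53.]
7 49 x [-11.   0. 122.] y [-47.   8.  11.]
22 36 x [-16.  11. 123.] y [-69.   8.  11.]
37 56 x [-13.   8.  29.] y [ 1. 10. 12.]
52 11 x [-14.  -8.  10.] y [10. 16. 17.]
top 82 z range [-131.  -69.  -45.]
t 16.17 p [608.2  88.5 220.9] rpy [-3.105 -0.026  1.647] w 33.3 F [ 1.3  0.6 -2.2] M [ 0.05 -0.08  0.01] N 1
[[[-15, 0, 6], np.float64(-0.0)]]
276.29688392720186 308.8586230122304
```

View pics/sk25b.png

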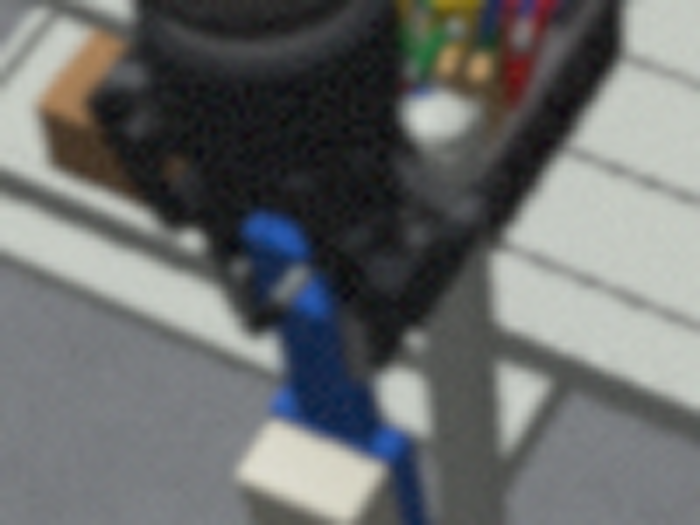

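View pics/tk25b.png

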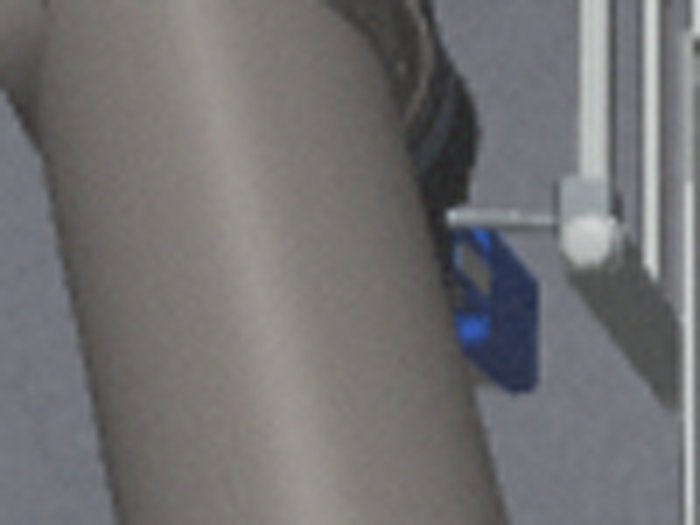

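Request:
send_rows --targets '[[[-4,0,1],0],[[-4,0,1],0],[[-3,0,2],0],[[0,0,2],0],[[0,0,2],0]]'

```text
clock: 16.58
position: [608.8, 78.3, 212.5]
ee_rot: [-3.106, -0.027, 1.65]
force: [0.3, 1.8, -2.0]
grip_width: 33.0
```

```bash
python3 -c "
from plan import plan
plan(609.5,75,207,1.648,step=20)"
```

```text
t 16.58 p [608.8  78.3 212.5] rpy [-3.106 -0.027  1.65 ] w 33.0 F [ 0.3  1.8 -2. ] M [ 0.02 -0.1   0.01] N 1
[[[-3, 1, 5], np.float64(0.0)]]
```

Request:
send_rows --targets '[[[-1,0,1],0],[[-1,0,1],0],[[0,0,1],0],[[0,0,1],0],[[0,0,1],0]]'

```text
clock: 17.0
position: [608.4, 76.6, 206.4]
ee_rot: [-3.105, -0.028, 1.65]
force: [-0.4, -0.6, 1.9]
grip_width: 33.0
```

```bash
python3 -c "
from plan import plan
plan(609.5,75,207,1.648,step=20)
from h import *
p,d=vision.read_camera('side'); cv2.imwrite('pics/side26.png',p[:,:,::-1])
crop('pics/side26.png',155,190,255,265,7,'pics/sk26b.png')
"
```

```text
t 17.0 p [608.4  76.6 206.4] rpy [-3.105 -0.028  1.65 ] w 33.0 F [-0.4 -0.6  1.9] M [-0.02  0.11  0.03] N 1
[[[-2, 1, -1], np.float64(0.0)]]
```

View pics/sk26b.png

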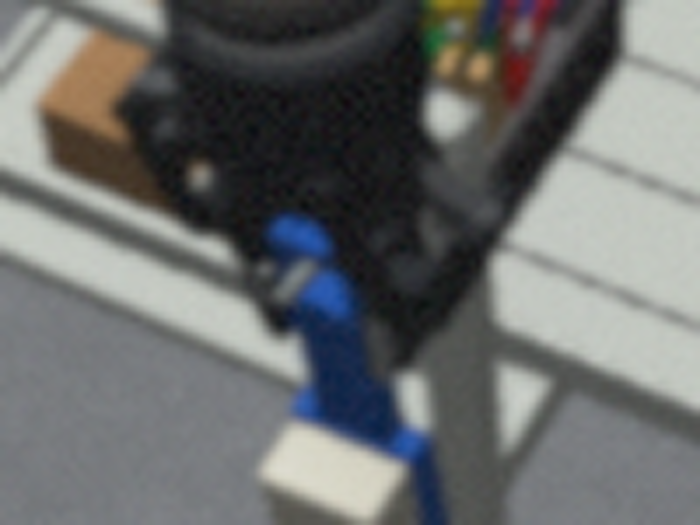

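Request:
send_rows --targets '[[[0,0,0],0],[[0,0,0],0],[[0,0,0],0],[[0,0,0],0],[[0,0,0],0]]' --grip 0.42 --force 20

```text
clock: 17.47
position: [608.7, 77.1, 206.7]
ee_rot: [-3.106, -0.028, 1.651]
force: [-0.2, 0.6, -2.1]
grip_width: 35.5
```

Request:
send_rows --targets '[[[0,0,0],0],[[0,0,0],0],[[0,0,0],0],[[0,0,0],0],[[0,0,0],0]]' --grip 0.6

```text
clock: 17.88
position: [609.7, 77.6, 208.5]
ee_rot: [-3.11, -0.028, 1.651]
force: [0.2, -0.3, 0.2]
grip_width: 51.2
```

```bash
python3 tilt.py 27; python3 -c "
from h import *
crop('pics/sidek27.png',155,190,255,265,7,'pics/sk27b.png')"
```

```text
17.8833 [609.7  77.6 208.5] [-3.11  -0.028  1.651] 51.2 [ 0.2 -0.3  0.2] [ 0.02 -0.03 -0.01]
side 1037 z range [-147.  -71.   50.]
-143 57 x [-18.  -6.  19.] y [11. 46. 49.]
-128 67 x [-19.  -6.  19.] y [13. 45. 48.]
-113 83 x [-20.  -5. 114.] y [-87.  44.  47.]
-98 88 x [-21.  -7. 138.] y [-66.  43.  46.]
-83 92 x [-21.  -6.  33.] y [-136.   42.   45.]
-68 258 x [-18.   3.  35.] y [-132.   26.   43.]
-53 75 x [-11.  11.  50.] y [-181.   12.   16.]
-38 47 x [-11.   1.  39.] y [-177.   13.   15.]
-23 38 x [-11.  -2.  11.] y [ 7. 12. 14.]
-8 48 x [-15.  -6.  11.] y [ 3. 11. 13.]
7 63 x [-13.  -1.  26.] y [-2.  9. 12.]
22 32 x [-14.  11. 122.] y [-37.   7.  10.]
37 67 x [-18.   6. 110.] y [-52.   7.  11.]
52 14 x [-21. -16.   1.] y [-15.  14.  16.]
top 33 z range [-109.  -46.  -40.]
-68 6 x [13. 20. 53.] y [-163.    3.    3.]
-53 11 x [16. 46. 57.] y [-178. -101.    2.]
-38 13 x [39. 42. 53.] y [-181. -112. -100.]
```

View pics/sk27b.png

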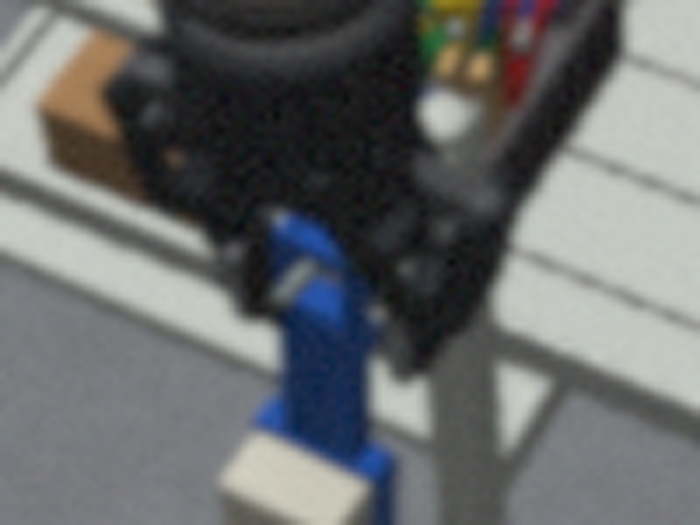

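```bash
python3 -c "
from plan import plan
plan(608.5,77,310,1.651,step=20)"
```

```text
t 17.98 p [609.6  77.6 208.5] rpy [-3.11  -0.028  1.651] w 51.2 F [ 0.1 -0.1 -0.4] M [-0.01 -0.1   0.01] N 6
[[[0, -1, -17], np.float64(-0.0)], [[0, -1, -17], np.float64(-0.0)], [[0, -1, -17], np.float64(-0.0)], [[0, -1, -17], np.float64(-0.0)], [[0, -1, -17], np.float64(-0.0)]]
[[[0, -1, -17], np.float64(-0.0)]]
```

Request:
send_rows --targets '[[[0,-1,-8],0],[[0,0,-12],0],[[0,0,-14],0],[[0,-1,-14],0],[[0,0,-14],0]]'

```text
clock: 18.4
position: [607.3, 75.0, 270.7]
ee_rot: [-3.101, -0.028, 1.651]
force: [0.3, 0.8, 0.5]
grip_width: 51.5
```

Request:
send_rows --targets '[[[0,0,-18],0],[[0,0,-18],0],[[0,-8,-12],0],[[0,-20,0],0],[[0,-25,0],0]]'

```text
clock: 18.82
position: [558.8, 70.2, 327.6]
ee_rot: [-3.11, -0.031, 1.65]
force: [0.5, -1.1, 0.3]
grip_width: 51.3
```

```bash
python3 -c "
from plan import plan
plan(480,60,320,1.65,step=30)
from h import *
snap(28)
crop('pics/side28.png',110,115,270,255,4.5,'pics/s28b.png')"
```

```text
t 18.82 p [558.8  70.2 327.6] rpy [-3.11  -0.031  1.65 ] w 51.3 F [ 0.5 -1.1  0.3] M [-0.    0.    0.02] N 3
[[[-1, -26, 3], np.float64(0.0)], [[-1, -26, 3], np.float64(0.0)], [[-1, -26, 3], np.float64(0.0)]]
```

View pics/s28b.png

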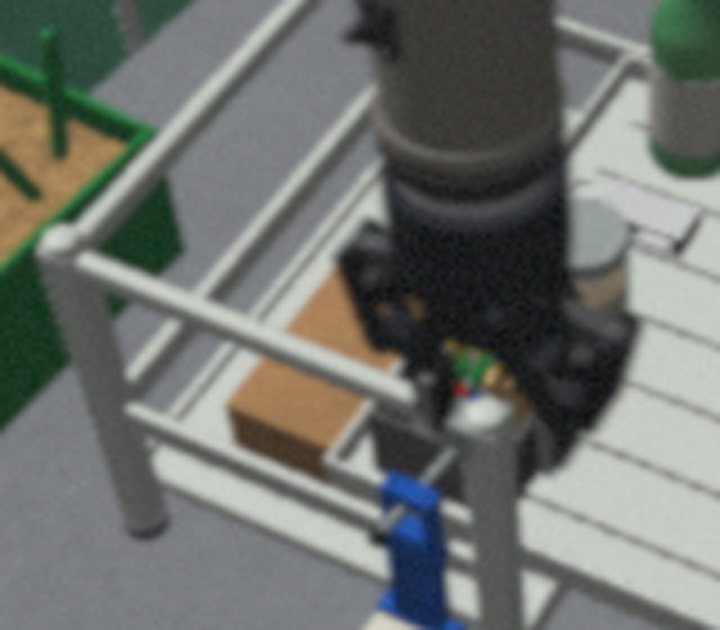

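```bash
python3 -c "
from plan import plan
plan(415,-198,220,1.648,step=32)"; python3 - <<'E'
from h import *
p=cv2.imread("pics/top28.png")
crop('pics/top28.png',150,75,390,255,3,'pics/t28c.png')
t=lambda x,y:(150+(x+.5)/3-.5,75+(y+.5)/3-.5)
for a in ((173,521),(592,508),(308,524),(455,519)): print(onz("top",*t(*a),132))
E
```

```text
t 18.92 p [555.4  70.6 328.7] rpy [-3.108 -0.029  1.652] w 51.3 F [-0.2 -0.9 -0. ] M [-0.   -0.07 -0.  ] N 11
[[[-24, -14, 10], np.float64(0.0)], [[-24, -14, 10], np.float64(0.0)], [[-24, -14, 10], np.float64(0.0)], [[-24, -14, 10], np.float64(0.0)], [[-24, -14, 10], np.float64(0.0)]]
[[[-24, -14, 10], np.float64(0.0)], [[-24, -14, 10], np.float64(0.0)], [[-24, -14, 10], np.float64(0.0)], [[-24, -14, 10], np.float64(0.0)], [[-24, -14, 10], np.float64(0.0)]]
[[[-24, -14, 10], np.float64(0.0)]]
[455.19581546  -4.27107747 132.        ]
[ 485.54875924 -387.49002629  132.        ]
[ 458.41802683 -127.70311302  132.        ]
[ 469.44243944 -261.96461376  132.        ]
```

View pics/t28c.png

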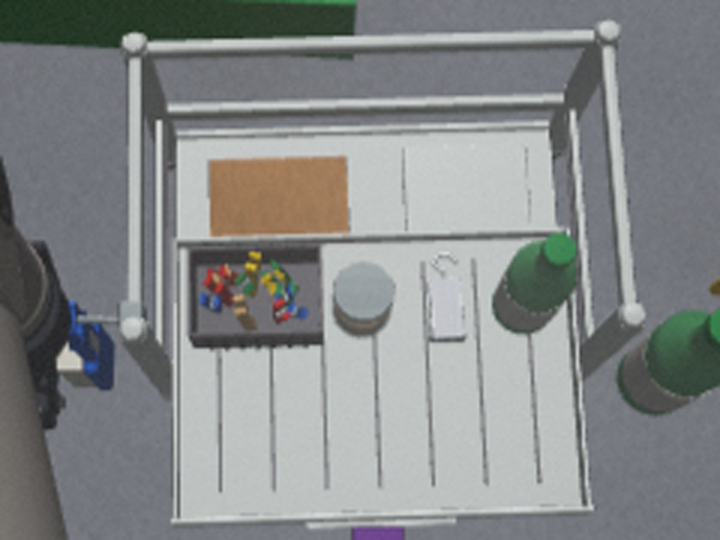

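Request:
send_rows --targets '[[[-10,-20,4],0],[[-24,-18,8],0],[[-28,-16,10],0],[[-28,-14,10],0],[[-28,-14,10],0]]' --grip 0

```text
clock: 19.33
position: [480.9, -45.8, 287.7]
ee_rot: [-3.118, -0.034, 1.672]
force: [0.3, -0.6, -0.1]
grip_width: -0.0
```

Request:
send_rows --targets '[[[-28,-14,10],0],[[-28,-13,10],0],[[-28,-12,10],0],[[-26,-10,10],0],[[-14,-4,8],0]]'

```text
clock: 19.75
position: [433.7, -182.7, 236.4]
ee_rot: [-3.118, -0.028, 1.667]
force: [-1.0, -0.0, 0.5]
grip_width: 0.0
```

```bash
python3 -c "
from plan import plan
plan(420,-198,150,1.648,step=32)"
```

```text
t 19.75 p [ 433.7 -182.7  236.4] rpy [-3.118 -0.028  1.667] w 0.0 F [-1.  -0.   0.5] M [-0.07 -0.06 -0.  ] N 3
[[[-5, -4, 29], np.float64(0.01)], [[-5, -4, 29], np.float64(0.01)], [[-6, -4, 29], np.float64(0.01)]]
```

Request:
send_rows --targets '[[[-5,-5,20],0.01],[[-5,-5,28],0.01],[[-5,-4,28],0],[[-1,-2,24],0],[[0,0,14],0]]'

```text
clock: 20.17
position: [415.7, -207.3, 121.8]
ee_rot: [-3.125, -0.018, 1.632]
force: [0.3, -0.6, -0.1]
grip_width: -0.7
```

Request:
send_rows --targets '[[[0,0,0],0],[[0,2,0],0],[[0,4,0],0],[[0,4,0],0],[[0,4,0],0]]'

```text
clock: 20.58
position: [429.4, -206.3, 121.7]
ee_rot: [-3.122, -0.02, 1.631]
force: [0.4, 0.6, -0.7]
grip_width: -0.1
```

```bash
python3 -c "
from plan import plan
plan(460,-195,117,1.648,step=5)
from h import *
snap(29)
crop('pics/side29.png',190,95,390,255,3.6,'pics/s29b.png')"
```

```text
t 20.58 p [ 429.4 -206.3  121.7] rpy [-3.122 -0.02   1.631] w -0.1 F [ 0.4  0.6 -0.7] M [ 0.01  0.01 -0.03] N 7
[[[1, 4, 1], np.float64(-0.0)], [[1, 4, 1], np.float64(-0.0)], [[1, 4, 1], np.float64(-0.0)], [[1, 4, 1], np.float64(-0.0)], [[1, 4, 1], np.float64(-0.0)]]
[[[1, 4, 1], np.float64(-0.0)], [[1, 4, 1], np.float64(-0.0)]]
```

View pics/s29b.png

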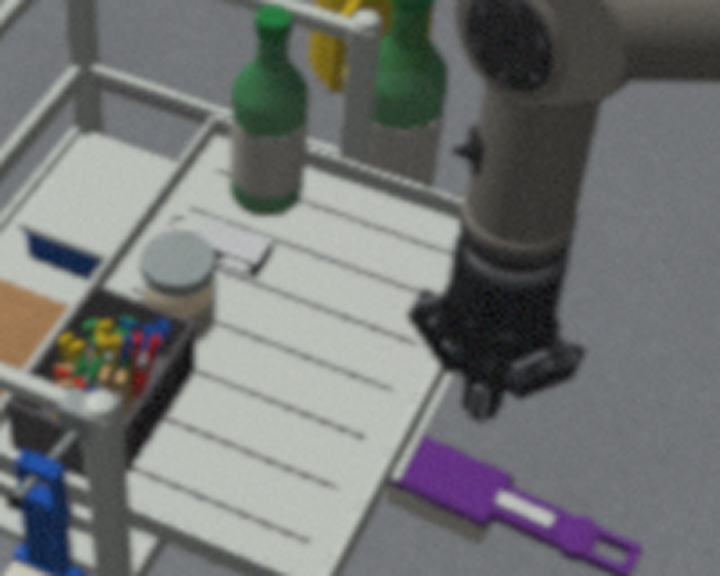

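Request:
send_rows --targets '[[[1,4,1],0],[[1,4,1],0],[[1,4,1],0],[[1,4,0],0],[[1,4,0],0]]'

```text
clock: 21.1
position: [452.1, -199.7, 119.6]
ee_rot: [-3.125, -0.018, 1.632]
force: [-4.7, -3.9, 2.1]
grip_width: -0.3
```

Request:
send_rows --targets '[[[0,5,0],0],[[0,5,0],0],[[0,5,0],0],[[0,5,0],0],[[0,5,0],0]]'

```text
clock: 21.52
position: [476.9, -197.9, 118.5]
ee_rot: [-3.119, -0.019, 1.631]
force: [-2.0, 0.1, 1.0]
grip_width: 0.2
```

Request:
send_rows --targets '[[[0,6,0],0],[[0,6,0],0],[[0,6,0],0],[[0,6,0],0],[[0,6,0],0]]'

```text
clock: 21.93
position: [509.7, -195.6, 117.5]
ee_rot: [-3.118, -0.019, 1.631]
force: [-1.4, 0.2, 1.6]
grip_width: 0.1
```

```bash
python3 -c "
from plan import plan
plan(600,-195,117,1.648,step=5)
from h import *
snap(30)
crop('pics/side30.png',190,95,390,255,3.6,'pics/s30b.png')"
```

```text
t 21.93 p [ 509.7 -195.6  117.5] rpy [-3.118 -0.019  1.631] w 0.1 F [-1.4  0.2  1.6] M [-0.01  0.35  0.05] N 19
[[[0, 5, 0], np.float64(-0.0)], [[0, 5, 0], np.float64(-0.0)], [[0, 5, 0], np.float64(-0.0)], [[0, 5, 0], np.float64(-0.0)], [[0, 5, 0], np.float64(-0.0)]]
[[[0, 5, 0], np.float64(-0.0)], [[0, 5, 0], np.float64(-0.0)], [[0, 5, 0], np.float64(-0.0)], [[0, 5, 0], np.float64(-0.0)], [[0, 5, 0], np.float64(-0.0)]]
[[[0, 5, 0], np.float64(-0.0)], [[0, 5, 0], np.float64(-0.0)], [[0, 5, 0], np.float64(-0.0)], [[0, 5, 0], np.float64(-0.0)], [[0, 5, 0], np.float64(-0.0)]]
[[[0, 5, 0], np.float64(-0.0)], [[0, 5, 0], np.float64(-0.0)], [[0, 5, 0], np.float64(-0.0)], [[0, 5, 0], np.float64(-0.0)]]
```

View pics/s30b.png

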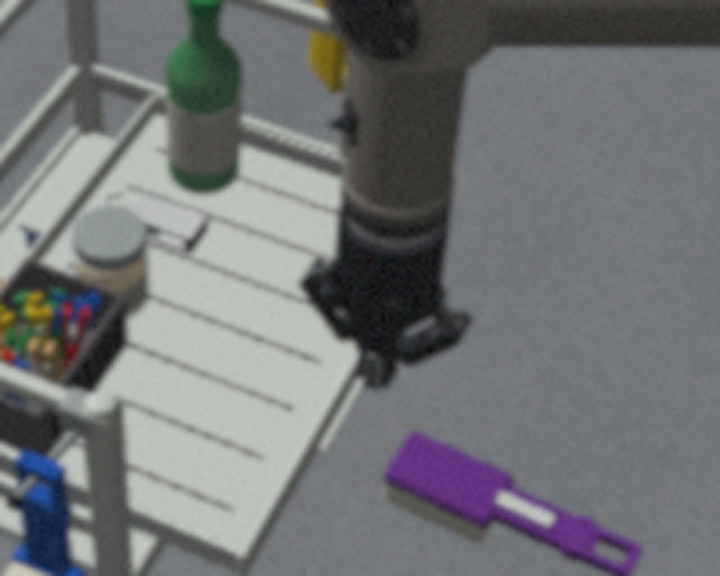

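Request:
send_rows --targets '[[[0,6,0],0],[[0,6,0],0],[[0,6,0],0],[[0,6,0],0],[[0,6,0],0]]'

```text
clock: 22.45
position: [541.3, -193.5, 116.5]
ee_rot: [-3.117, -0.02, 1.631]
force: [-1.7, 0.6, 2.0]
grip_width: -0.2
```

Request:
send_rows --targets '[[[0,5,0],0],[[0,5,0],0],[[0,5,0],0],[[0,4,0],0],[[0,4,0],0]]'

```text
clock: 22.87
position: [567.9, -191.6, 115.9]
ee_rot: [-3.118, -0.02, 1.631]
force: [-2.1, 0.1, 0.9]
grip_width: -0.2
```

Request:
send_rows --targets '[[[0,3,0],0],[[0,3,0],0],[[0,3,0],0],[[0,3,0],0],[[0,3,0],0]]'

```text
clock: 23.28
position: [584.6, -190.4, 115.5]
ee_rot: [-3.118, -0.02, 1.631]
force: [-2.2, 0.6, 0.4]
grip_width: 0.0
```

```bash
python3 -c "
from plan import plan
plan(600,-195,117,1.648,step=5)
from h import *
snap(31)
crop('pics/side31.png',110,75,310,255,3.5,'pics/s31b.png')"
```

```text
t 23.28 p [ 584.6 -190.4  115.5] rpy [-3.118 -0.02   1.631] w 0.0 F [-2.2  0.6  0.4] M [ 0.    0.26 -0.02] N 4
[[[-1, 4, 0], np.float64(-0.0)], [[-1, 4, 0], np.float64(-0.0)], [[-1, 4, 0], np.float64(-0.0)], [[-1, 4, 0], np.float64(-0.0)]]
```

View pics/s31b.png

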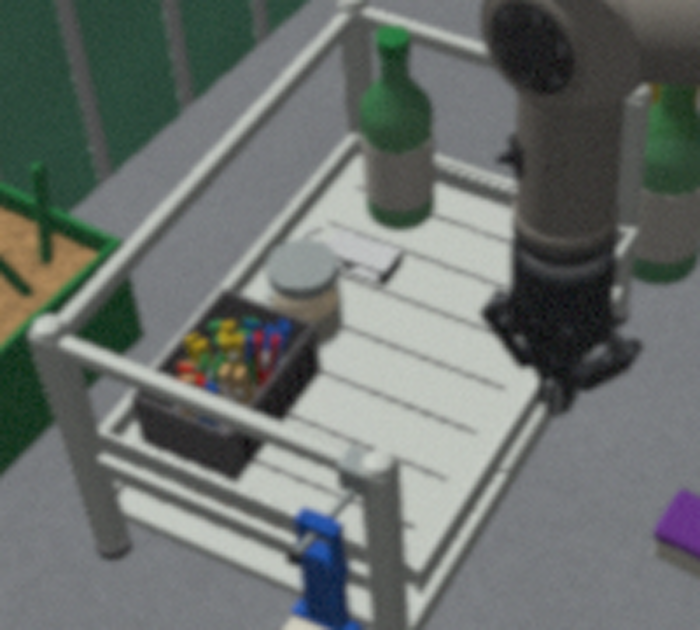

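Nearly home; continue in 2 mm steps until the force shows the stop.

Request:
send_rows --targets '[[[0,2,0],0],[[0,2,0],0],[[0,2,0],0],[[0,2,0],0],[[0,2,0],0]]'

```text
clock: 23.8
position: [593.0, -189.9, 115.2]
ee_rot: [-3.112, -0.021, 1.631]
force: [-9.1, 1.1, 6.5]
grip_width: -0.2
```

```bash
python3 plan.py 605 -195 117 1.648
```

```text
t 23.8 p [ 593.  -189.9  115.2] rpy [-3.112 -0.021  1.631] w -0.2 F [-9.1  1.1  6.5] M [0.15 1.78 0.04] N 1
[[[-6, 12, -2], np.float64(-0.02)]]
```

Request:
send_rows --targets '[[[0,2,0],0],[[0,2,0],0],[[0,2,0],0],[[0,2,0],0],[[0,2,0],0]]'

```text
clock: 24.22
position: [592.5, -190.0, 115.5]
ee_rot: [-3.087, -0.022, 1.629]
force: [-5.9, 0.6, 5.5]
grip_width: -0.1
```

```bash
python3 plan.py 560 -195 125 1.648
```

```text
t 24.22 p [ 592.5 -190.   115.5] rpy [-3.087 -0.022  1.629] w -0.1 F [-5.9  0.6  5.5] M [0.1  1.23 0.03] N 1
[[[-3, -33, -8], np.float64(-0.02)]]
```

Request:
send_rows --targets '[[[0,-6,0],0],[[0,-14,0],0],[[0,-20,-2],0],[[0,-25,-8],0],[[0,-25,-20],0]]'

```text
clock: 24.63
position: [505.7, -193.5, 145.8]
ee_rot: [-3.091, -0.026, 1.633]
force: [-0.5, -0.7, 0.7]
grip_width: 0.5
```

Request:
send_rows --targets '[[[-10,-15,-30],0],[[-25,-5,-30],0],[[-25,0,-30],0],[[-20,0,-20],0],[[-10,0,-10],0]]'

```text
clock: 25.05
position: [492.6, -287.8, 270.5]
ee_rot: [-3.093, -0.023, 1.638]
force: [-0.3, -1.5, 0.3]
grip_width: 0.2
```

```bash
python3 -c "
from plan import plan
plan(560,-195,125,1.648)
from h import *
snap(32)
crop('pics/side32.png',90,65,310,265,3,'pics/s32b.png')
crop('pics/top32.png',130,75,390,270,3,'pics/t32b.png')"
```

```text
t 25.05 p [ 492.6 -287.8  270.5] rpy [-3.093 -0.023  1.638] w 0.2 F [-0.3 -1.5  0.3] M [-0.07 -0.07  0.02] N 5
[[[17, 16, 29], np.float64(-0.0)], [[17, 16, 29], np.float64(-0.0)], [[17, 16, 29], np.float64(-0.0)], [[17, 16, 29], np.float64(-0.0)], [[17, 16, 29], np.float64(-0.0)]]
```

View pics/s32b.png

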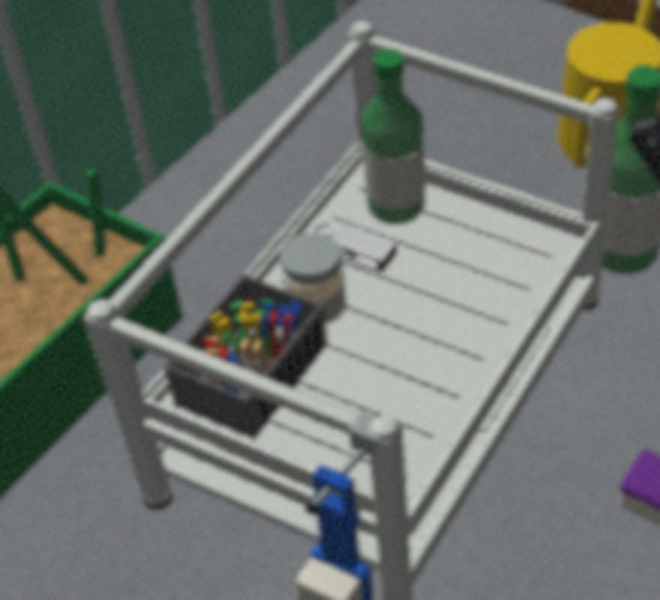

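View pics/t32b.png

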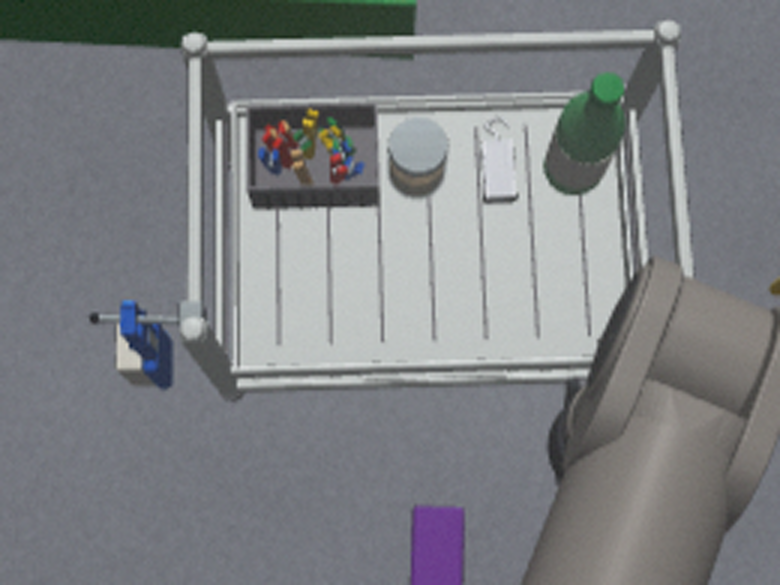

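```bash
python3 - <<'E'
from h import *
t=lambda x,y:(130+(x+.5)/3-.5,75+(y+.5)/3-.5)
c=np.array([748,-173.5]);R=np.array([[np.cos(.077),np.sin(.077)],[-np.sin(.077),np.cos(.077)]])
for a in ((238,370),(580,358),(238,386),(560,378),(232,106),(628,98)): print(a,(R@(onz("top",*t(*a),131)[:2]-c)).round(1))
print("before", [(R@(np.array(q)-c)).round(1) for q in ((455.2,-4.3),(485.5,-387.5))])
d=np.load("pics/sidek27_d.npy")
p,d=vision.read_camera("side");cv2.imwrite("pics/side33.png",p[:,:,::-1]); crop("pics/side33.png",180,200,240,290,7,"pics/s33b.png")
p,d=vision.read_camera("top");cv2.imwrite("pics/top33.png",p[:,:,::-1]); crop("pics/top33.png",150,165,210,215,9,"pics/t33b.png")
E
```

```text
(238, 370) [-137.8  186.5]
(580, 358) [-135.3 -136.1]
(238, 386) [-153.2  186.5]
(560, 378) [-154.  -116.1]
(232, 106) [128.8 191.8]
(628, 98) [ 126.9 -200.5]
before [array([-278.9,  191.2]), array([-278.2, -193.2])]
```

View pics/s33b.png

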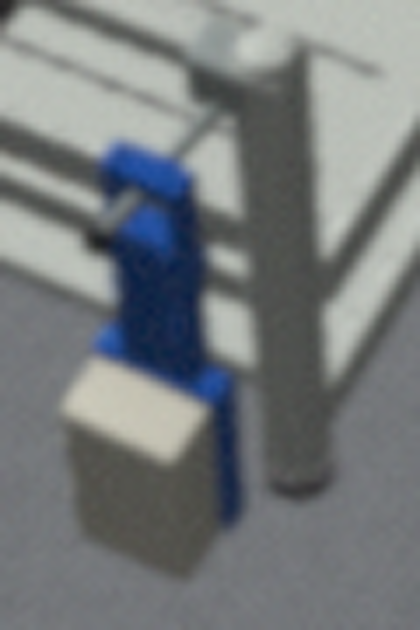

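View pics/t33b.png

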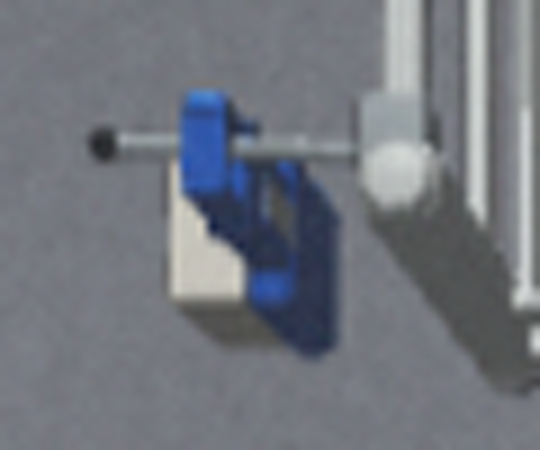

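```bash
python3 -c "
from plant import status, sign_off
o=status.observe(); print(o['clock'],o['position'],o['force'])
print(sign_off())"
```

```text
25.25 [ 492.07291805 -282.78384118  266.6882335 ] [-0.05850938  0.46408726  0.08142959]
the job is handed in; nothing more can be done
None
```

The blue brush is hanging by its slot on the steel hook and the tray is pushed fully home. I handed the job in at 25.3 s of the 72 s allowed.

- **Lift and swing:** I pinched the brush at 70 N and lifted it level, clear of the tray. The 20 N minimum force setting did not start the swing. I opened the fingers in small steps until it swung down, to about 2.5° and 3–4° off vertical. I then nipped it again at 80 N.
- **Hanging:** I passed the slot over the hook and lowered until the vertical force changed from −2 N to about +2 N. Then I released it.
- **Tray:** I pushed it in about 140 mm until it stalled against a steady 6–9 N.

**Last checks:** Both cameras show the hook's arm through the slot and the brush hanging. The tray's front is level with the front of the unit, at −138 mm in the unit's x (it was −279 mm before). The bottle, jar, clip and basket are still upright on the tray. The wrist force is about zero, with the arm clear of everything.

**Disagreements:** The two cameras differed by up to about 5 mm on the brush's position, so I used the average of the two. The finger opening read about 33.5 mm on the 36 mm swelling. In the hand, the slot sat about 5 mm lower than nominal, and I allowed for that when hooking. No check failed.

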